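# Set up the repair cradle for a television panel

### The arm

A 6-joint arm with a two-finger parallel gripper is mounted at the origin on the work surface. World frame = base frame: x ahead of the robot, y to its left, z up, the work surface at z = 0. Lengths are in mm, angles in rad, forces in N, time in s.
With the tool pointing down it reaches from about 350 to 1000 mm from the base axis. Payload 7.1 kg.
Tool frame: the origin (TCP) lies between the finger pads; the fingertips stand 19 mm ahead of it and the grasp point (between the pads) is the TCP; z points along the fingers, y is the line along which they close (so a half turn about z gives the same grasp; the last joint's range is limited). The gripper opens to 85 mm and grips with 20 to 120 N. Pads are 22 mm wide; open, the fingers measure 114 mm over their backs; the gripper's body (76 mm by 85 mm) begins 54 mm behind the grasp point. The pads swing forward as they close: fully open they stand 13 mm farther back than shut.
Start: joints at [1.323, 0.423, 1.63, -0, 1.089, -0.019], TCP at [141.724, 608.703, 250.319] pointing down, gripper open.
Joint ranges: [-3, 3], [-0.9, 2.11], [0.09, 2.58], [-1.31, 4.45], [0.11, 2.69], [-2.54, 2.54]. Speed limits (rad/s): [2.39, 2.39, 3.01, 3.14, 3.14, 3.14].

### API

Orientations are given as a 3x3 rotation matrix whose columns are the frame's x, y, z axes.
In Python, from rig import robot gives the robot as it stands.
- The arm moves only by the tool drive_tool, never from a script. Its argument "deltas" is a list of rows, each a list of 3 entries, a list of its own where there are three numbers: the turn, a rotation vector about the tool's x, y, z normalised to -1 to 1, where 1 is 0.08 rad, then the shift along the tool's x, y, z normalised to -1 to 1, where 1 is 20 mm, then the closure, from 0 (fully open) to 1 (shut). A call has exactly 10 rows; each row shifts and turns the commanded pose from where the row before left it, along the tool's axes as they then stand; what a row does not reach is not made up. A row lasts 1/12 s, in which the tool goes at most 41.7 mm and 7.16 degrees, less where a joint would pass 70% of its speed; a pose out of reach is approached as far as the arm can. A call with a number of a shift or a turn outside -1 to 1 is refused whole. A call with a gripper value outside its range is refused whole. The fingers move at their own pace and stop on an object; the grip force is fixed at half the most. Time passes only in rows, so rows that do not move let the fingers close, or fill a call up. It gives the time, the measured TCP pose, the force, the opening and the grip force at its end, in the units of the state.
- robot.get_state(): the state, without advancing time (a new reading comes with each control period).
- robot.grab_frame(name): name is "scene" or "top" or "wrist"; returns a dict with "pixels" (480x640x3 uint8, red, green, blue), "fx", "fy", "cx", "cy" (pixels), "view" (4x4, takes a point from world to camera coordinates); the wrist camera has in their place "tool_from_camera" (4x4, takes a point from camera to tool coordinates, whose origin is the TCP and whose axes are the flange's). Camera axes: x right, y down, z forward; pixel columns grow to the right and rows downward; lengths in mm; the calibration is good to about 2 mm. A picture is of the moment at which its call begins: read the wrist's pose just before it. There is no depth.
- robot.sign_off(): hands the job in; it is judged then, once.
The state is a dict: "clock": time; "joint_positions": joint angles; "joint_vel": joint speeds; "joint_efforts": joint torques, N m; "position": TCP position; "tcp_rot": TCP orientation; "contact_force": force on the tool from outside, world axes, zero at the start; "ft_torque": the same for the moment, N m; "opening": opening from 0.0 (shut) to 1.0 (fully open); "gripper_force": force on a finger pad.
Only numpy, scipy, OpenCV 4.12 (cv2) and the standard library are available. Lean on these libraries where they do the work, as an engineer would, in place of code of your own. Each camera call takes 0.05 s, during which the arm holds its last target. There are 200 camera calls.

### The job

Set up the repair cradle: before loading it, slide the yellow-handled wooden wedge under the front lip of the green deck until the red pointer on the lip is level with the red line of the height mark beside it, and leave the wedge there. Then lift every black panel rest off the peg rail and stand it upright on the deck's black rubber area, and lift the brass connector out of the scrap bin into the deck's white bay. Leave the steel clips in the bin and the other things on the bench where they are.

Things in the scene. Friction and masses are not known exactly. Their poses are not given: they have to be found in the camera images.
- rail: Dark wooden peg rail, fixed, at the far side of the bench: a bar 310 mm long (y), 175 to 225 mm above the bench, on two end posts. Origin on the bench below the middle of the bar's front face; x points away from the robot, z up. Four light pegs stick out of the front face along -x.
- peg0 (a point): Centre of the 16 mm ball knob ending the first of the rail's four pegs (rail y = -120 mm; the others follow at 80 mm steps along +y), 68.5 mm out from the rail's front face, 214.6 mm above the bench. Pegs are 10 mm thick and rise 12 degrees towards the knob.
- rest0: Black panel rest, 95 mm tall, 60 g (2 to 4 present), hanging by its eye on a peg, 30 to 45 mm from the rail's face. Origin under the foot, z up. Foot 44 (x) x 36 (y) x 8 mm, orange band; two uprights 12 mm deep, 36 mm wide (y) overall. Eye z 48 to 85 mm, 24 mm wide, open along x, 10 mm round bar on top. Comes off if raised about 20 mm (eye centred on knob) and drawn along the rail's -x.
- rest1: Black panel rest, 95 mm tall, 60 g (2 to 4 present), hanging by its eye on a peg, 30 to 45 mm from the rail's face. Origin under the foot, z up. Foot 44 (x) x 36 (y) x 8 mm, orange band; two uprights 12 mm deep, 36 mm wide (y) overall. Eye z 48 to 85 mm, 24 mm wide, open along x, 10 mm round bar on top. Comes off if raised about 20 mm (eye centred on knob) and drawn along the rail's -x.
- rest2: Black panel rest, 95 mm tall, 60 g (2 to 4 present), hanging by its eye on a peg, 30 to 45 mm from the rail's face. Origin under the foot, z up. Foot 44 (x) x 36 (y) x 8 mm, orange band; two uprights 12 mm deep, 36 mm wide (y) overall. Eye z 48 to 85 mm, 24 mm wide, open along x, 10 mm round bar on top. Comes off if raised about 20 mm (eye centred on knob) and drawn along the rail's -x.
- rest3: Black panel rest, 95 mm tall, 60 g (2 to 4 present), hanging by its eye on a peg, 30 to 45 mm from the rail's face. Origin under the foot, z up. Foot 44 (x) x 36 (y) x 8 mm, orange band; two uprights 12 mm deep, 36 mm wide (y) overall. Eye z 48 to 85 mm, 24 mm wide, open along x, 10 mm round bar on top. Comes off if raised about 20 mm (eye centred on knob) and drawn along the rail's -x.
- cradle: Fixed grey base of the repair cradle. Origin on the bench below the deck's hinge line; x points away from the robot, z up. Only low side strips (7 mm high, at y = +-131 mm) and the hinge block (x above 0) stand on the bench: between the strips the space below the deck is open to the front.
- deck: Green deck 150 (x) x 240 mm (y), 10 mm thick, 0.6 kg, hinged at its far edge. Origin midway on the hinge line, 30 mm above the bench, level with its upper face; x away from the robot, front lip rounded, from x = -150 to -155 mm; z its normal. Lip underside starts 10 mm above the bench; 10 mm up is level; it sinks unless propped. 10 mm high rim round it; a divider at y -45 to -40 mm parts white bay from rubber area.
- bay (a point): Centre of the floor of the deck's white bay (bay 140 x 70 mm inside), axes as the deck's.
- pad (a point): Centre of the deck's black rubber area (140 x 155 mm inside), where the panel rests shall stand; axes as the deck's.
- pointer (a point): Tip of the red pointer on the deck's lip, at its left (+y) end: rises with the lip. At first 7 to 13 mm below the mark.
- mark_line (a point): The red line (4 mm thick, its middle) on the rider of the aluminium gauge post next to the pointer: the height to reach. Its height differs from job to job by up to 3 mm either way; axes as the cradle's.
- wedge: Wooden wedge flat on the bench, 130 mm long (x), 50 mm wide (y), 120 g; on its thick end a yellow handle block 30 (x) x 26 (y) mm, z 27 to 70 mm. Origin on its underside below the handle's middle; x points to the thin tip at x = 110 mm. Top rises 1 in 4 from 3 mm at the tip to 26.75 mm at x = 15 mm; thick end at x = -20 mm. Stays by friction where left under the lip.
- bin: Tilting steel scrap bin, fixed level on its trunnions on the bench: 158 (x) x 198 (y) x 50 mm high outside, walls and floor 4 mm. Origin under its centre.
- bin_in (a point): Centre of the bin's inner floor.
- connector: Brass connector standing in the bin: square flange 36 x 36 x 7 mm with a 20 mm diameter barrel above it up to z = 34 mm, 60 g. Origin at the centre of the flange's underside, z along the barrel. May lie in the bay any way round.
- clip0: Bent steel chassis clip in the bin, 32 x 12 mm, 8 mm high at its bent end; origin at the centre of its underside. Stays in the bin.
- clip1: Bent steel chassis clip in the bin, 32 x 12 mm, 8 mm high at its bent end; origin at the centre of its underside. Stays in the bin.
- clip2: Bent steel chassis clip in the bin, 32 x 12 mm, 8 mm high at its bent end; origin at the centre of its underside. Stays in the bin.
- valve: Green glass valve with black base standing on the bench, 28 mm diameter, 70 mm tall, fragile. Origin under its centre. Leave alone.
- cone_frame: Black plastic speaker cone frame lying on the bench, 90 mm diameter, 28 mm high. Origin under its centre. Leave alone.
- screwdriver: Screwdriver lying on the bench, 160 mm. Leave alone.
- flux_can: Can, 54 mm diameter, 70 mm tall. Origin under its centre. Leave alone.
There are look-alikes about, which are no part of the job. What is shaped like the wedge but purple or turquoise is not meant.

How it is judged:
By the outcome, as a careful person would: the job done as asked, in the order asked, and still so for the second after the job is handed in, with the robot touching nothing.
Of rest0, rest1, rest2, rest3 only 2 to 4 are there at a start; the rules pass over those that are not, and their reading is None.
At some moment in a run one of connector, wedge may be knocked a few centimetres aside while the robot is not near it.
It also fails if it takes over 210 s, if anything falls off the work surface, if the arm or the gripper's body presses on something with over 40 N, if the wrist force passes 120 N, or if a joint passes its speed limit or range.

## Working session

There is one attempt and no reset: what is moved stays moved. The work goes in short steps, Python scripts to look and compute and a tool call to move; the robot and the scene stay as the last step left them, time stands still between calls to the robot, and variables do not carry over. Pictures are saved under pics/ and viewed, at most 14 in all, crops included, and the job is handed in when it is done.

Besides the shell and the picture viewer there is one more tool, called after "Call:" by a JSON object that holds its "name" and its "arguments". drive_tool: Moves the arm, as the interface text tells. Scaled input: -1 to 1 covers 20 mm each way for a shift and 0.08 rad each way for a turn. Its arguments: {"type":"object","properties":{"deltas":{"type":"array","items":{"type":"array"}}},"required":["deltas"]}

```bash
ls; mkdir -p pics; cat > h.py <<'E'
import numpy as np, cv2, pickle
from rig import robot
def grab(n,tag):
    s=robot.get_state(); f=robot.grab_frame(n)
    f=dict(f); f['st']=s
    if n=='wrist':
        T=np.eye(4);T[:3,:3]=np.array(s['tcp_rot']);T[:3,3]=s['position']
        f['view']=np.linalg.inv(T@np.array(f['tool_from_camera']))
    f['view']=np.array(f['view'])
    cv2.imwrite(f'pics/{tag}.png',np.array(f['pixels'])[:,:,::-1]); pickle.dump(f,open(f'pics/{tag}.pkl','wb')); return f
def load(tag): return pickle.load(open(f'pics/{tag}.pkl','rb'))
def ray(f,u,v):
    R=f['view'][:3,:3];t=f['view'][:3,3]
    d=R.T@np.array([(u-f['cx'])/f['fx'],(v-f['cy'])/f['fy'],1.]); return -R.T@t,d/np.linalg.norm(d)
def onz(f,u,v,z):
    o,d=ray(f,u,v); return o+d*(z-o[2])/d[2]
def tri(f1,p1,f2,p2):
    o1,d1=ray(f1,*p1);o2,d2=ray(f2,*p2)
    k=np.linalg.lstsq(np.c_[d1,-d2],o2-o1,rcond=None)[0]
    a=o1+k[0]*d1;b=o2+k[1]*d2; return (a+b)/2,np.linalg.norm(a-b)
def proj(f,p):
    c=f['view'][:3,:3]@np.array(p)+f['view'][:3,3]; return np.array([f['fx']*c[0]/c[2]+f['cx'],f['fy']*c[1]/c[2]+f['cy']])
def blobs(f,lo,hi,amin=30,roi=None):
    hsv=cv2.cvtColor(np.array(f['pixels']),cv2.COLOR_RGB2HSV); m=cv2.inRange(hsv,np.array(lo),np.array(hi))
    if roi: 
        z=np.zeros_like(m);a,b,c,d=roi;z[b:d,a:c]=m[b:d,a:c];m=z
    n,l,s,c=cv2.connectedComponentsWithStats(m)
    return [(s[i].tolist(),c[i].round(1).tolist()) for i in range(1,n) if s[i][4]>=amin],l
E
python3 - <<'E'
from h import *
for n in('scene','top'):
    f=grab(n,n+'0'); o=-f['view'][:3,:3].T@f['view'][:3,3]; print(n,o.round(),f['fx'],f['view'][:3,:3].round(2).tolist())
f=grab('wrist','wrist0'); print(np.array(f['tool_from_camera']).round(2).tolist(), f['fx']); print(f['st'])
E
```

```text
pics
scene [1064.  838.  981.] 512.9026405584399 [[-0.82, 0.57, -0.01], [0.38, 0.52, -0.77], [-0.43, -0.63, -0.64]]
top [ 399.  -17. 1442.] 586.6577873203942 [[0.01, -1.0, -0.0], [-1.0, -0.01, -0.06], [0.06, 0.0, -1.0]]
[[-0.0, -0.95, -0.31, 79.84], [1.0, -0.0, -0.0, -1.36], [0.0, -0.31, 0.95, -123.94], [0.0, 0.0, 0.0, 1.0]] 353.41825880410244
{'clock': 0.1, 'joint_positions': array([ 1.32297425e+00,  4.23765955e-01,  1.63063637e+00, -7.62551575e-06,
        1.08857571e+00, -1.89956439e-02]), 'joint_vel': array([-1.05917304e-03, -1.04919338e-03, -2.22836302e-03,  5.40009098e-06,
       -2.79015356e-04,  2.19477427e-04]), 'joint_efforts': array([-4.98992322e-04, -5.58429229e+01, -2.82446891e+01, -3.21739435e-05,
        3.09653478e-03, -1.43761270e-05]), 'position': array([141.62938963, 608.2540482 , 249.61348284]), 'tcp_rot': array([[-9.73934071e-01,  2.26831027e-01, -3.33275385e-04],
       [ 2.26831271e-01,  9.73933142e-01, -1.34471515e-03],
       [ 1.95648234e-05, -1.38526118e-03, -9.99999040e-01]]), 'contact_force': array([ 0.83260988, -0.0343588 , -0.54125098]), 'ft_torque': array([-0.05738108,  0.02112469,  0.02102498]), 'gripper_force': 0.0, 'opening': 0.9995883515083509}
```

View pics/top0.png

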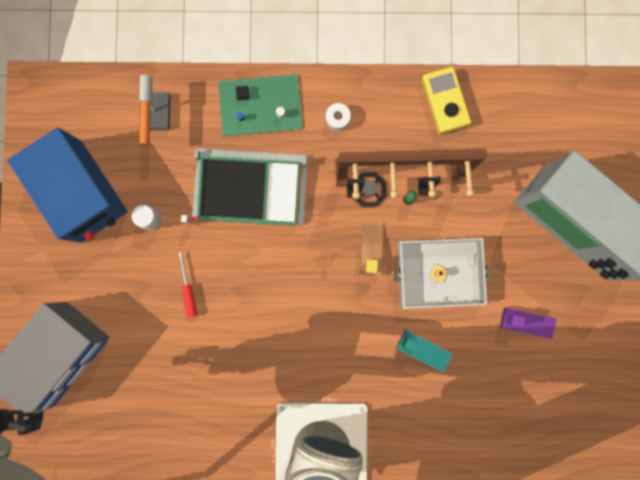

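View pics/scene0.png

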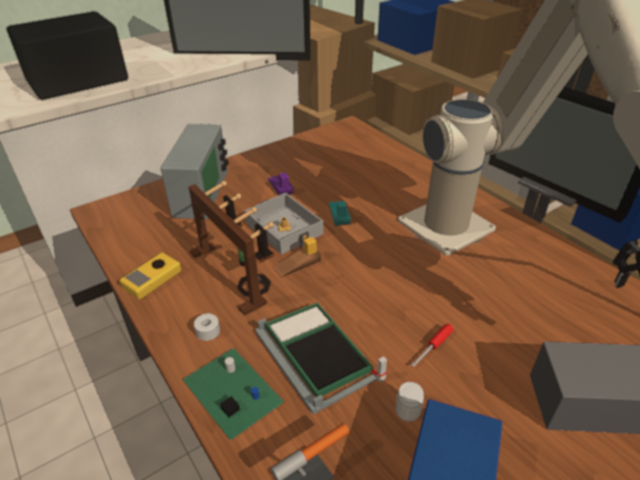

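Top view: yellow-handled wedge at (372,266), look-alikes purple (528,323) and turquoise (424,352). The deck is at (250,188), with the pointer and post at about (190,219). The rail's pegs are at columns 355/393/431/469, with rests at 355 and 431. The connector is in the bin at (439,273). The valve (410,197) and cone frame (370,188) are near the pegs.

```bash
python3 - <<'E'
from h import *
t=load('top0');s=load('scene0')
P=lambda f:np.array(f['pixels'])[:,:,::-1]
a=cv2.resize(P(t)[140:315,175:495],None,fx=2.5,fy=2.5,interpolation=cv2.INTER_CUBIC)
cv2.imwrite('pics/c_top.png',a)
cv2.imwrite('pics/c_sc.png',cv2.resize(P(s)[165:405,180:420],None,fx=2.5,fy=2.5,interpolation=cv2.INTER_CUBIC))
print('yellow top',blobs(t,(22,150,120),(32,255,255),20)[0]); print('yellow sc',blobs(s,(18,150,120),(32,255,255),20)[0])
g=onz(t,372,266,70);print(g)
for n,p,z in [('conn',(438,273),30),('bin c',(442,273),50),('wtip',(372,224),3),('pk1',(431,192),215),('pk3',(353,193),215),('peg0',(469,192),215),('peg2',(393,192),215),('deckFL',(195,222),30),('deckFR',(300,222),30),('valve',(410,197),60),('cone',(370,188),20)]: print(n,onz(t,*p,z).round(0))
E
```

```text
yellow top [([423, 67, 47, 66, 1274], [446.5, 104.6]), ([366, 260, 11, 12, 118], [371.3, 265.6])]
yellow sc [([280, 226, 10, 4, 23], [284.5, 228.2]), ([304, 237, 12, 17, 157], [310.2, 245.0]), ([119, 252, 62, 47, 1176], [152.7, 275.4])]
[ 438.31690663 -117.69036156   70.        ]
conn [ 424. -279.   30.]
bin c [ 424. -285.   50.]
wtip [ 544. -122.    3.]
pk1 [ 591. -231.  215.]
pk3 [588. -67. 215.]
peg0 [ 592. -311.  215.]
peg2 [ 590. -151.  215.]
deckFL [542. 308.  30.]
deckFR [544.  54.  30.]
valve [ 603. -208.   60.]
cone [ 630. -116.   20.]
```

View pics/c_top.png

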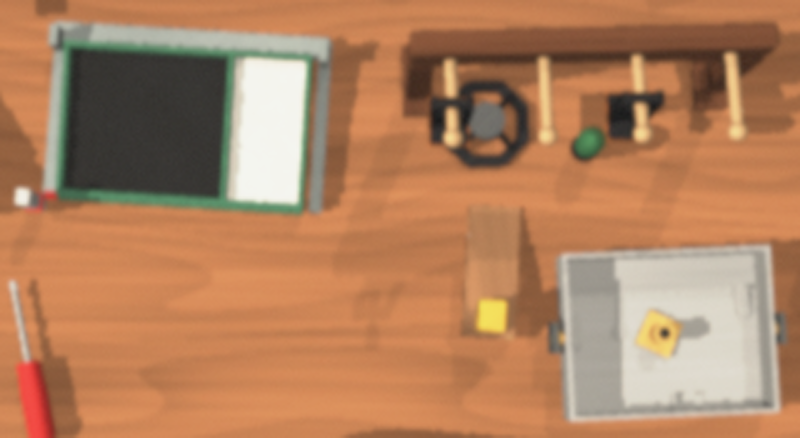

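View pics/c_sc.png

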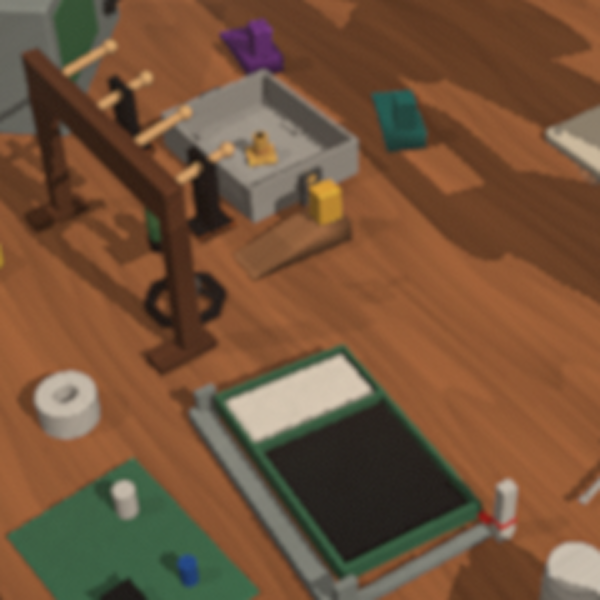

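Choosing the yellow-handled wedge at (372,266) in the top view. The purple (528,323) and turquoise (424,352) ones are rejected; the crops confirm this and show just two rests, on the 2nd and 4th pegs. I'll move to look from close by.

Call:
{"name": "drive_tool", "arguments": {"deltas": [[[0,0,-0.95],[0,0,0],0],[[0,0,-0.95],[0,0,0],0],[[0,0,-0.95],[0,0,0],0],[[0,0,0],[-0.95,-1,0],0],[[0,0,0],[-0.95,-1,0],0],[[0,0,0],[-0.95,-1,0],0],[[0,0,0],[-0.95,-1,0],0],[[0,0,0],[-0.95,-1,0],0],[[0,0,0],[-0.95,-1,0],0],[[0,0,0],[-0.95,-1,0],0]]}}

```text
clock: 0.98
position: [275.3, 467.4, 250.2]
tcp_rot: [[-1.0, 0.001, -0.0], [0.001, 1.0, -0.0], [0.0, -0.0, -1.0]]
contact_force: [0.5, -0.4, -0.8]
opening: 0.999
gripper_force: 0.0
```

Call:
{"name": "drive_tool", "arguments": {"deltas": [[[0,0,0],[-0.95,-1,0],0],[[0,0,0],[-0.95,-1,0],0],[[0,0,0],[-0.95,-1,0],0],[[0,0,0],[-0.95,-1,0],0],[[0,0,0],[-0.95,-1,0],0],[[0,0,0],[-0.95,-1,0],0],[[0,0,0],[-0.5,-1,0],0],[[0,0,0],[0,-1,0],0],[[0,0,0],[0,-1,0],0],[[0,0,0],[0,-1,0],0]]}}

```text
clock: 1.82
position: [398.4, 267.3, 250.1]
tcp_rot: [[-1.0, 0.001, -0.0], [0.001, 1.0, -0.0], [0.0, -0.0, -1.0]]
contact_force: [0.2, -0.1, 0.4]
opening: 0.999
gripper_force: 0.0
```

Call:
{"name": "drive_tool", "arguments": {"deltas": [[[0,0,0],[0,-1,0],0],[[0,0,0],[0,-1,0],0],[[0,0,0],[0,-1,0],0],[[0,0,0],[0,-1,0],0],[[0,0,0],[0,-1,0],0],[[0,0,0],[0,-1,0],0],[[0,0,0],[0,-1,0],0],[[0,0,0],[0,-1,0],0],[[0,0,0],[0,-1,0],0],[[0,0,0],[0,-1,0],0]]}}

```text
clock: 2.65
position: [398.0, 67.5, 250.3]
tcp_rot: [[-1.0, 0.001, -0.0], [0.001, 1.0, -0.0], [0.0, -0.0, -1.0]]
contact_force: [-0.3, 0.2, -0.3]
opening: 0.997
gripper_force: 0.0
```

Call:
{"name": "drive_tool", "arguments": {"deltas": [[[0,0,0],[0,-1,0],0],[[0,0,0],[0,-1,0],0],[[0,0,0],[0,-1,0],0],[[0,0,0],[0,-1,0],0],[[0,0,0],[0,-1,0],0],[[0,0,0],[0,-1,0],0],[[0,0,0],[0,-1,0],0],[[0,0,0],[0,-0.5,0],0],[[0,0,0],[0,0,0],0],[[0,0,0],[0,0,0],0]]}}

```text
clock: 3.48
position: [398.0, -81.5, 250.2]
tcp_rot: [[-1.0, 0.002, -0.0], [0.002, 1.0, 0.0], [0.0, 0.0, -1.0]]
contact_force: [0.2, 1.0, -0.7]
opening: 1.0
gripper_force: 0.0
```

```bash
python3 - <<'E'
from h import *
f=grab('wrist','w1'); print(f['st']['position'],f['st']['tcp_rot'].round(4).tolist(),f['st']['clock'])
E
```

```text
[398.02271809 -81.45549733 250.19610502] [[-1.0, 0.0024, -0.0003], [0.0024, 1.0, 0.0004], [0.0003, 0.0004, -1.0]] 3.4833
```

View pics/w1.png

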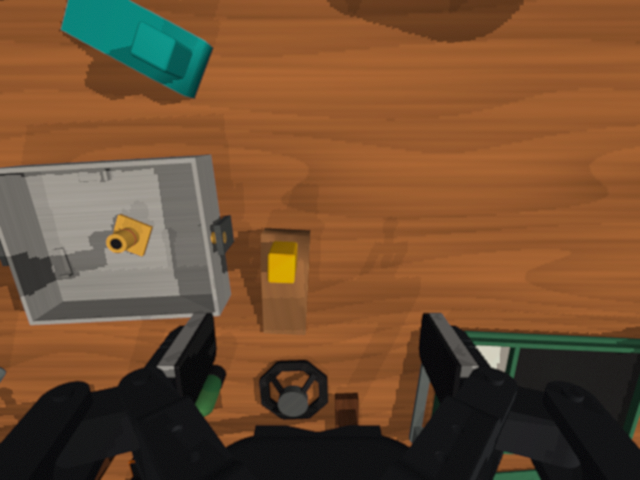

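The wrist view shows the wedge's yellow handle at (283,262), its tip edge at (262..307,330), and its thick end at row 230. The connector barrel is at (117,243) in the bin. Turquoise stays well away at (150,45).

```bash
python3 - <<'E'
from h import *
f=load('w1');t=load('top0');s=load('scene0')
hsv=cv2.cvtColor(f['pixels'],cv2.COLOR_RGB2HSV)
print(hsv[240:290:4,283].tolist())
b,l=blobs(f,(20,200,200),(30,255,255),50); print(b)
ys,xs=np.nonzero((l>0)); sel=(abs(xs-283)<40)&(abs(ys-262)<40)
print(cv2.minAreaRect(np.c_[xs,ys][sel].astype(np.float32)))
for z in (65,70): print(z,onz(f,283.5,262,z),onz(t,371.3,265.6,z))
for u,v,z in [(262,330,3),(306,330,3),(262,229,0),(309,230,0),(262,229,26.7),(309,230,26.7)]: print(onz(f,u,v,z).round(1))
print('tri',tri(f,(283.5,257),t,(371.3,265.6)))
E
```

```text
[[15, 164, 120], [21, 247, 125], [21, 239, 128], [21, 247, 129], [22, 255, 211], [23, 255, 212], [23, 255, 212], [23, 255, 212], [23, 254, 212], [23, 251, 213], [23, 255, 212], [15, 166, 143], [13, 155, 140]]
[([270, 254, 24, 28, 641], [281.4, 268.1])]
((281.5, 267.5), (27.0, 23.0), 90.0)
65 [ 433.13062058 -114.40602976   65.        ] [ 439.38441736 -116.41115616   65.        ]
70 [ 431.26765112 -113.89004695   70.        ] [ 439.23934788 -116.05074112   70.        ]
[ 542.8 -149.3    3. ]
[543.  -96.7   3. ]
[ 418.8 -143.4    0. ]
[420. -92.   0.]
[ 411.6 -139.1   26.7]
[412.7 -91.3  26.7]
tri (array([ 440.43496932, -118.34156497,   30.52900353]), np.float64(1.1106542886175208))
```

Call:
{"name": "drive_tool", "arguments": {"deltas": [[[0,0,0],[-0.65,-0.58,0],0],[[0,0,0],[-0.65,-0.58,0],0],[[0,0,0],[-0.65,-0.59,0],0],[[0,0,0.56],[0,0,1],0],[[0,0,0],[0,0,1],0],[[0,0,0],[0,0,1],0],[[0,0,0],[0,0,1],0],[[0,0,0],[0,0,1],0],[[0,0,0],[0,0,1],0],[[0,0,0],[0,0,1],0]]}}

```text
clock: 4.37
position: [437.3, -115.3, 109.4]
tcp_rot: [[-0.999, 0.044, 0.0], [0.044, 0.999, 0.0], [-0.0, 0.0, -1.0]]
contact_force: [0.5, -0.1, 0.4]
opening: 1.001
gripper_force: 0.0
```

Call:
{"name": "drive_tool", "arguments": {"deltas": [[[0,0,0],[0,0,0.9],0],[[0,0,0],[0,0,0.8],0],[[0,0,0],[0,0,0.7],0],[[0,0,0],[0,0,0.5],0],[[0,0,0],[0,0,0],0],[[0,0,0],[0,0,0],0.5],[[0,0,0],[0,0,0],1],[[0,0,0],[0,0,0],1],[[0,0,0],[0,0,0],1],[[0,0,0],[0,0,0],1]]}}

```text
clock: 5.2
position: [437.5, -116.6, 52.9]
tcp_rot: [[-0.999, 0.046, 0.001], [0.046, 0.999, -0.0], [-0.001, -0.0, -1.0]]
contact_force: [-1.7, 0.3, 1.5]
opening: 0.299
gripper_force: 17.9
```

Call:
{"name": "drive_tool", "arguments": {"deltas": [[[0,0,0],[0,0,0],1],[[0,0,0],[0,0,0],1],[[0,0,0],[0,0,0],1],[[0,0,0],[0,0,0],1],[[0,0,0],[0,0,0],1],[[0,0,0],[0,0,0],1],[[0,0,0],[0,0,0],1],[[0,0,0],[0,0,0],1],[[0,0,0],[0,0,0],1],[[0,0,0],[0,0,0],1]]}}

```text
clock: 6.03
position: [437.6, -116.7, 53.0]
tcp_rot: [[-0.999, 0.046, 0.001], [0.046, 0.999, -0.0], [-0.001, -0.0, -1.0]]
contact_force: [-1.1, 1.0, 7.5]
opening: 0.301
gripper_force: 58.7
```

```bash
python3 - <<'E'
from h import *
t=load('top0')
hsv=cv2.cvtColor(t['pixels'],cv2.COLOR_RGB2HSV)
# deck: black area & white bay corner rects
def rect(lo,hi,roi):
    a,b,c,d=roi;m=cv2.inRange(hsv[b:d,a:c],np.array(lo),np.array(hi));m=cv2.morphologyEx(m,cv2.MORPH_OPEN,np.ones((3,3)))
    cs=max(cv2.findContours(m,0,1)[0],key=cv2.contourArea);r=cv2.minAreaRect(cs);return cv2.boxPoints(r)+[a,b],r
for n,lo,hi in[('black',(0,0,0),(179,255,75)),('white',(0,0,190),(40,70,255))]:
    p,r=rect(lo,hi,(190,148,305,228));print(n,r);print([onz(t,*q,28).round(0).tolist() for q in p])
    print(n,onz(t,*r[0],28))
print(blobs(t,(0,130,90),(8,255,255),3,(175,205,205,235))[0])
print([onz(t,*p,40).round(1) for p in((345,155),(484,153))],[onz(t,*p,222).round(1) for p in((452/2.5+175,140/2.5+140),(545/2.5+175,136/2.5+140),(642/2.5+175,134/2.5+140),(736/2.5+175,131/2.5+140))])
E
```

```text
black ((42.40884017944336, 40.7320442199707), (61.966861724853516, 55.44956970214844), 3.012787342071533)
[[560.0, 296.0, 28.0], [696.0, 292.0, 28.0], [689.0, 141.0, 28.0], [554.0, 146.0, 28.0]]
black [988.89506963 694.13612442  28.        ]
white ((91.37354278564453, 43.523345947265625), (27.508825302124023, 57.013755798339844), 3.5763344764709473)
[[551.0, 137.0, 28.0], [690.0, 130.0, 28.0], [687.0, 63.0, 28.0], [547.0, 70.0, 28.0]]
white [982.76031326 573.08833886  28.        ]
[([185, 216, 13, 9, 35], [192.0, 220.0])]
[array([706.9, -53.8,  40. ]), array([ 714.3, -389.6,   40. ])] [array([580.3, -72.1, 222. ]), array([ 584.3, -150. ,  222. ]), array([ 586.6, -231.3,  222. ]), array([ 589.7, -310. ,  222. ])]
```

Call:
{"name": "drive_tool", "arguments": {"deltas": [[[0,0,0],[0,0,-0.75],1],[[0,0,0],[0.9,0,0],1],[[0,0,0],[0.93,0,0],1],[[0,0,0],[0,1,0],1],[[0,0,0],[0,1,0],1],[[0,0,0],[0,1,0],1],[[0,0,0],[0,1,0],1],[[0,0,0],[0,1,0],1],[[0,0,0],[0,1,0],1],[[0,0,0],[0,1,0],1]]}}

```text
clock: 6.87
position: [406.9, 25.9, 67.5]
tcp_rot: [[-0.999, 0.046, 0.0], [0.046, 0.999, 0.0], [-0.0, 0.0, -1.0]]
contact_force: [-0.4, 0.2, -1.3]
opening: 0.292
gripper_force: 59.3
```

Call:
{"name": "drive_tool", "arguments": {"deltas": [[[0,0,0],[0,1,0],1],[[0,0,0],[0,1,0],1],[[0,0,0],[0,1,0],1],[[0,0,0],[0,1,0],1],[[0,0,0],[0,1,0],1],[[0,0,0],[0,1,0],1],[[0,0,0],[0,0.8,0],1],[[0,0,0],[0,0.5,0],1],[[0,0,0],[0,0,0],1],[[0,0,0],[0,0,0],1]]}}

```text
clock: 7.7
position: [413.4, 170.8, 67.3]
tcp_rot: [[-0.999, 0.044, -0.0], [0.044, 0.999, -0.0], [0.0, -0.0, -1.0]]
contact_force: [-1.2, 0.2, -0.6]
opening: 0.299
gripper_force: 59.3
```

```bash
python3 - <<'E'
from h import *
f=grab('wrist','w2'); print(f['st']['position'],f['st']['clock'],f['st']['contact_force'],f['st']['opening'])
E
```

```text
[413.40719567 170.77881788  67.31071219] 7.7 [-1.16922294  0.17847102 -0.56173339] 0.2987374646635951
```

View pics/w2.png

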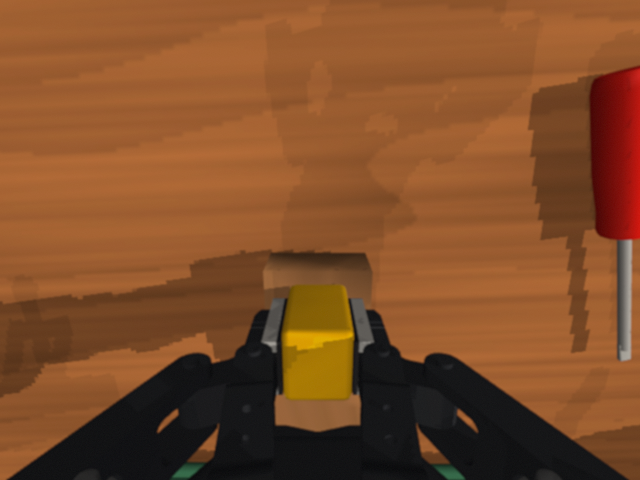

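Wrist view: the yellow handle sits squarely between the pads at (317,340), with the wedge level below it. The screwdriver at (620,220) is clear. Lowering and inserting.

Call:
{"name": "drive_tool", "arguments": {"deltas": [[[0,0,0],[0,0.9,0],1],[[0,0,0],[0,0,0.4],1],[[0,0,0],[0,0,0.31],1],[[0,0,0],[0,0,0],1],[[0,0,0],[-0.6,0,0],1],[[0,0,0],[-0.6,0,0],1],[[0,0,0],[-0.6,0,0],1],[[0,0,0],[-0.5,0,0],1],[[0,0,0],[-0.4,0,0],1],[[0,0,0],[0,0,0],1]]}}

```text
clock: 8.58
position: [467.2, 185.2, 52.6]
tcp_rot: [[-0.999, 0.047, -0.005], [0.047, 0.999, -0.001], [0.005, -0.002, -1.0]]
contact_force: [-6.3, -0.5, 7.9]
opening: 0.298
gripper_force: 61.7
```

Call:
{"name": "drive_tool", "arguments": {"deltas": [[[0,0,0],[-0.3,0,0],1],[[0,0,0],[-0.3,0,0],1],[[0,0,0],[-0.3,0,0],1],[[0,0,0],[-0.2,0,0],1],[[0,0,0],[0,0,0],1],[[0,0,0],[0,0,0],1],[[0,0,0],[0,0,0],0.4],[[0,0,0],[0,0,0],0.4],[[0,0,0],[0,0,0],0.4],[[0,0,0],[0,0,0],0.4]]}}

```text
clock: 9.42
position: [491.0, 185.2, 53.0]
tcp_rot: [[-0.999, 0.046, 0.001], [0.046, 0.999, 0.0], [-0.001, 0.0, -1.0]]
contact_force: [0.3, -0.5, -0.2]
opening: 0.599
gripper_force: 0.0
```

Call:
{"name": "drive_tool", "arguments": {"deltas": [[[0,0,0],[0,0,-0.8],0.4],[[0,0,0],[0,0,-1],0.4],[[0,0,0],[0,0,-1],0.4],[[0,0,0],[0,0,-1],0.2],[[0,0,0],[0,0,-0.6],0],[[0,0,0],[0,1,0],0],[[0,0,0],[0,1,0],0],[[0,0,0],[0,1,0],0],[[0,0,0],[0,1,0],0],[[0,0,0],[-0.3,1,0],0]]}}

```text
clock: 10.25
position: [500.4, 285.7, 141.0]
tcp_rot: [[-0.999, 0.046, -0.001], [0.046, 0.999, -0.0], [0.001, -0.0, -1.0]]
contact_force: [1.1, 0.0, 0.1]
opening: 1.0
gripper_force: 0.0
```

Call:
{"name": "drive_tool", "arguments": {"deltas": [[[0,0,0],[0,1,0],0],[[0,0,0],[0,0.6,0],0],[[0,-1,0],[0,0,0],0],[[0,-1,0],[0,0,0],0],[[0,-1,0],[0,0,0],0],[[0,-1,0],[0,0,0],0],[[0,-1,0],[0,0,0],0],[[0,-1,0],[0,0,0],0],[[0,-1,0],[0,0,0],0],[[0,-1,0],[0,0,0],0]]}}

```text
clock: 11.08
position: [502.9, 314.4, 140.8]
tcp_rot: [[-0.841, 0.051, 0.538], [0.039, 0.999, -0.034], [-0.539, -0.008, -0.842]]
contact_force: [0.5, -0.6, 0.3]
opening: 1.0
gripper_force: 0.0
```

```bash
python3 - <<'E'
from h import *
f=grab('wrist','g1'); print(f['st']['position'],f['st']['tcp_rot'].round(3).tolist(),f['st']['clock'],f['st']['contact_force'])
E
```

```text
[502.88310724 314.3922772  140.78192779] [[-0.841, 0.051, 0.538], [0.039, 0.999, -0.034], [-0.539, -0.008, -0.842]] 11.0833 [ 0.48712063 -0.60920516  0.28107757]
```

View pics/g1.png

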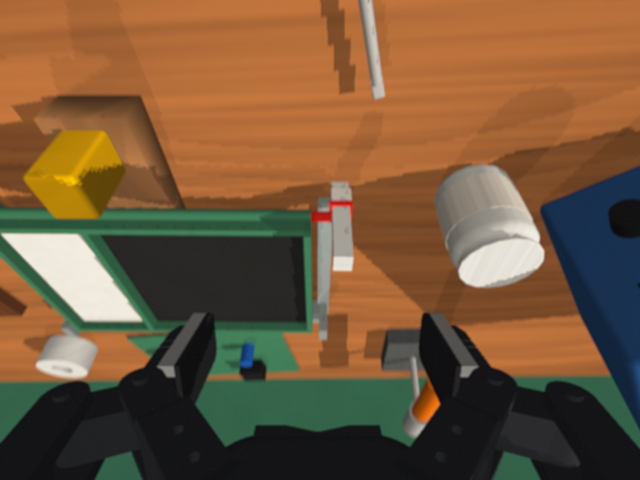

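Gauge view (image is upside down): red pointer tip near (322,216), red line on the post at about (342,209), deck lip along row 213. A lower second view will give the heights.

Call:
{"name": "drive_tool", "arguments": {"deltas": [[[0,0,0],[0.36,0,1],0],[[0,0,0],[0.36,0,1],0],[[0,0,0],[0,0,0.33],0],[[0,-1,0],[0,0,0],0],[[0,-1,0],[0,0,0],0],[[0,-1,0],[0,0,0],0],[[0,-1,0],[0,0,0],0],[[0,0,0],[0,0,0],0],[[0,0,0],[0,0,0],0],[[0,0,0],[0,0,0],0]]}}

```text
clock: 11.97
position: [526.8, 357.8, 159.9]
tcp_rot: [[-0.733, 0.102, 0.672], [0.028, 0.992, -0.12], [-0.679, -0.069, -0.731]]
contact_force: [-0.4, -0.2, 0.0]
opening: 1.001
gripper_force: 0.0
```

```bash
python3 - <<'E'
from h import *
f=grab('wrist','g2'); print(f['st']['position'],f['st']['tcp_rot'].round(3).tolist())
a=[]
for g,(u,v) in((load('g1'),(332,210)),(f,(332,225))):
    b,l=blobs(g,(0,150,90),(8,255,255),5,(270,130,420,330)); print([x for x in b])
    b2,l2=blobs(g,(172,150,90),(179,255,255),5,(270,130,420,330)); print(b2)
    P=np.array(g['pixels'])[150:300,290:390,::-1]; a.append(cv2.resize(P,None,fx=4,fy=4,interpolation=0))
cv2.imwrite('pics/gg.png',np.hstack(a))
E
```

```text
[526.8330092  357.75861575 159.87675476] [[-0.733, 0.102, 0.672], [0.028, 0.992, -0.12], [-0.679, -0.069, -0.731]]
[([311, 200, 43, 23, 373], [329.9, 211.2])]
[]
[([274, 130, 3, 3, 7], [275.3, 130.9]), ([297, 130, 6, 20, 74], [299.7, 139.9]), ([270, 135, 6, 14, 60], [271.8, 141.4])]
[]
```

View pics/gg.png

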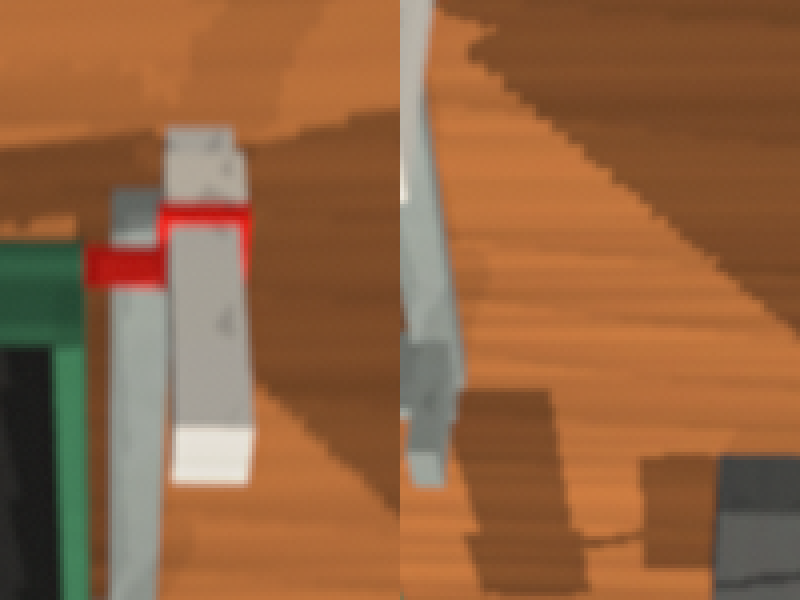

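```bash
python3 - <<'E'
from h import *
g=load('g2');print(g['st']['joint_positions'].round(2))
P=np.array(g['pixels'])[80:200,220:340,::-1]; cv2.imwrite('pics/gg2.png',cv2.resize(P,None,fx=5,fy=5,interpolation=0))
E
```

```text
[ 0.84  0.53  1.96 -1.31  0.64  0.44]
```

View pics/gg2.png

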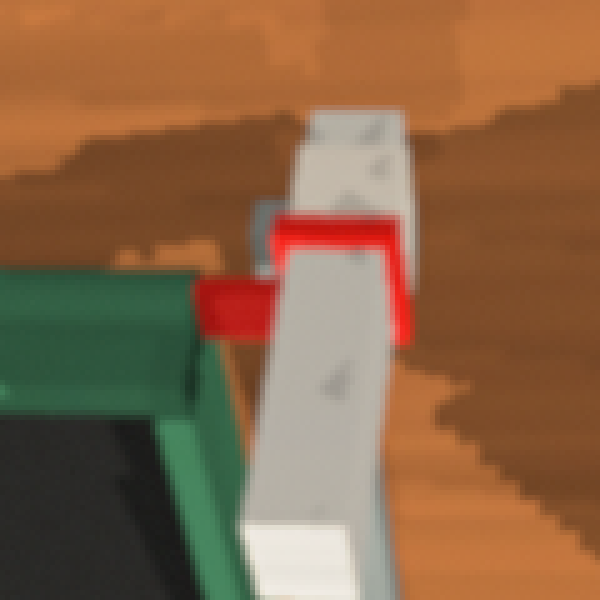

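Both views show the pointer (dark red, left) just short of the post, and the bright red line on the post's front face. Triangulating the corners.

```bash
python3 - <<'E'
from h import *
a=load('g1');b=load('g2')
A=lambda x,y:(290+x/4-.4,150+y/4-.4); B=lambda x,y:(220+x/5-.4,80+y/5-.4)
for n,p,q in[('lineLtop',(160,226),(276,249)),('lineLbot',(160,205),(272,217)),('lineRbot',(250,205),(399,217)),('lineRtop',(246,226),(386,249)),('ptr L low',(87,248),(196,282)),('ptr L up',(87,287),(199,341)),('post top L',(172,430),(241,525)),('post top R',(255,430),(348,525)),('lip end low',(83,243),(196,272)),('rim top front out',(83,347),(195,415)),
 ('rim tf',(83,310),(190,372))]:
    p,e=tri(a,A(*p),b,B(*q)); print(n,p.round(1),round(e,1))
E
```

```text
lineLtop [538.8 318.8  26.4] 0.7
lineLbot [535.  318.9  25.1] 0.9
lineRbot [537.4 334.4  23.2] 1.0
lineRtop [537.1 333.4  28.8] 0.6
ptr L low [547.6 305.6  22.3] 0.7
ptr L up [553.4 305.3  26.9] 0.2
post top L [540.3 320.   69.5] 0.8
post top R [539.8 332.6  70.2] 1.0
lip end low [549.  304.7  19.3] 1.2
rim top front out [559.5 304.4  35. ] 1.3
rim tf [554.1 304.6  31.8] 0.2
```

```bash
cat >> h.py <<'E'
from scipy.spatial.transform import Rotation as Ro
def down(yaw):  # tool x=-world x rotated by yaw
    c,s=np.cos(yaw),np.sin(yaw); return np.array([[-c,-s,0],[-s,c,0],[0,0,-1]]).astype(float)
def plan(p,yaw=None):
    s=robot.get_state(); R=np.array(s['tcp_rot']); d=R.T@(np.array(p)-s['position'])/20
    print('pos',s['position'].round(1),'clk',round(s['clock'],1),'shift now-frame',d.round(2))
    if yaw is not None:
        R2=down(yaw); print('turn',(Ro.from_matrix(R.T@R2).as_rotvec()/.08).round(2),'shift target-frame',(R2.T@(np.array(p)-s['position'])/20).round(2))
E
python3 - <<'E'
from h import *
plan([610,320,160],-.045)
E
```

```text
pos [526.9 357.4 159.7] clk 12.0 shift now-frame [-3.11 -1.43  3.01]
turn [-1.09  9.33 -0.36] shift target-frame [-4.23 -1.68 -0.02]
```

Call:
{"name": "drive_tool", "arguments": {"deltas": [[[-0.11,0.93,-0.04],[0,0,-0.5],0],[[-0.11,0.93,-0.04],[0,0,0],0],[[-0.11,0.93,-0.04],[0,0,0],0],[[-0.11,0.93,-0.04],[0,0,0],0],[[-0.11,0.93,-0.04],[0,0,0],0],[[-0.11,0.93,-0.04],[0,0,0],0],[[-0.11,0.93,-0.04],[0,0,0],0],[[-0.11,0.93,-0.04],[0,0,0],0],[[-0.11,0.93,-0.04],[0,0,0],0],[[-0.11,0.93,-0.04],[0,0,0],0]]}}

```text
clock: 12.85
position: [520.5, 358.8, 167.4]
tcp_rot: [[-0.999, 0.042, -0.0], [0.042, 0.999, 0.002], [0.0, 0.002, -1.0]]
contact_force: [-0.3, -0.3, -0.8]
opening: 0.998
gripper_force: 0.0
```

```bash
python3 - <<'E'
from h import *
plan([610,320,130],-.045)
E
```

```text
pos [520.5 358.8 167.4] clk 12.8 shift now-frame [-4.55 -1.76  1.87]
turn [ 0.03 -0.    0.04] shift target-frame [-4.56 -1.74  1.87]
```

Call:
{"name": "drive_tool", "arguments": {"deltas": [[[0,0,0],[-0.9,-0.35,0],0],[[0,0,0],[-0.9,-0.35,0],0],[[0,0,0],[-0.9,-0.35,0],0],[[0,0,0],[-0.9,-0.35,0],0],[[0,0,0],[-0.9,-0.35,0],0],[[0,0,0],[0,0,0.9],0],[[0,0,0],[0,0,0.9],0],[[0,0,0],[0,0,0],0],[[0,0,0],[0,0,0],0],[[0,0,0],[0,0,0],0]]}}

```text
clock: 13.68
position: [609.2, 320.7, 132.3]
tcp_rot: [[-0.999, 0.041, 0.004], [0.041, 0.999, 0.0], [-0.004, 0.0, -1.0]]
contact_force: [1.2, -0.1, 0.5]
opening: 1.0
gripper_force: 0.0
```

```bash
python3 - <<'E'
from h import *
f=grab('wrist','g3'); print(f['st']['position'],f['st']['tcp_rot'].round(3).tolist())
for p in([537,326,26],[550,305,24],[545,184,20],[491,185,70]): print(proj(f,p).round())
u,v=proj(f,[545,315,30]).astype(int)
P=np.array(f['pixels'])[:,:,::-1]
a=cv2.resize(P[v-45:v+45,u-40:u+40],(533,600),interpolation=0)
u2,v2=proj(f,[515,184,40]).astype(int); print((u,v),(u2,v2))
u2=max(u2,70)
b=cv2.resize(P[max(v2-90,0):max(v2-90,0)+180,u2-40:u2+40],(267,600),interpolation=0)
cv2.imwrite('pics/gg3.png',np.hstack([a,b]))
E
```

```text
[609.18467917 320.68214598 132.27718947] [[-0.999, 0.041, 0.004], [0.041, 0.999, 0.0], [-0.004, 0.0, -1.0]]
[323. 144.]
[291. 167.]
[106. 166.]
[22. 59.]
(np.int64(305), np.int64(158)) (np.int64(74), np.int64(116))
```

View pics/gg3.png

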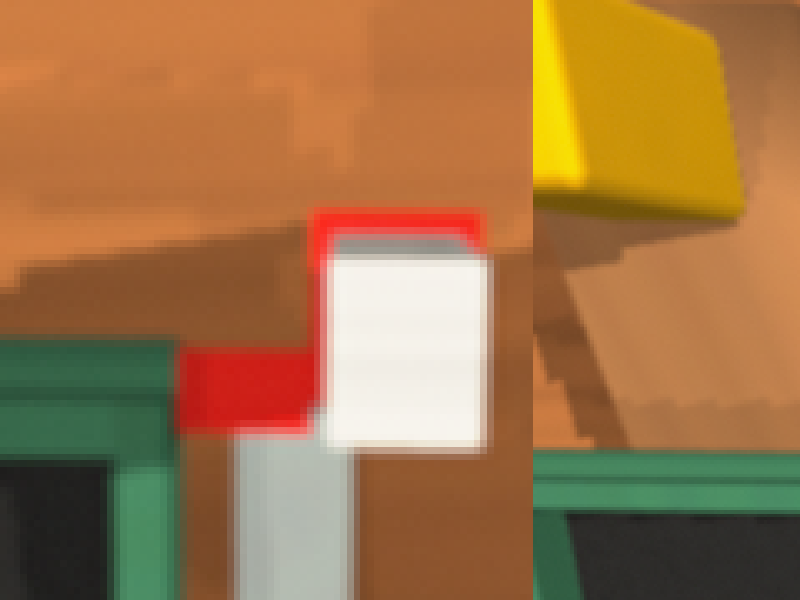

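```bash
python3 - <<'E'
from h import *
a=load('g1');b=load('g2');c=load('g3')
A=lambda x,y:(290+x/4-.5,150+y/4-.5); B=lambda x,y:(220+x/5-.5,80+y/5-.5); C=lambda x,y:(265+x/6.667-.5,113+y/6.667-.5)
def t3(n,l):
    M=np.zeros((3,3));v=np.zeros(3)
    for f,p in l:
        o,d=ray(f,*p);Q=np.eye(3)-np.outer(d,d);M+=Q;v+=Q@o
    x=np.linalg.solve(M,v);print(n,x.round(1),[ (proj(f,x)-p).round(1).tolist() for f,p in l])
t3('ptr front bottom',[(a,A(87,248)),(b,B(196,282)),(c,C(178,348))])
t3('ptr back top',[(a,A(87,287)),(b,B(199,341)),(c,C(178,432))])
t3('lineL bottom',[(a,A(160,205)),(b,B(272,217)),(c,C(315,210))])
t3('lineR bottom',[(a,A(250,205)),(b,B(399,217)),(c,C(484,210))])
t3('lineL top',[(a,A(160,226)),(b,B(276,249)),(c,C(315,210))])
t3('lineR top',[(a,A(248,226)),(b,B(389,249)),(c,C(484,210))])
t3('rim inner corner',[(a,A(52,347)),(b,B(155,417)),(c,C(112,460))])
D=lambda x,y:(34+(x-533)/3.3375,26+y/3.333)
print('handle front-right low?',D(742,215),D(580,185)); 
for z in(27,70): print(onz(c,*D(742,215),z).round(1))
print('lip at y~184',[onz(c,*D(640,450),z).round(1) for z in(22,27,35)])
print('handle top front right edge',onz(c,*D(580,185),70).round(1))
E
```

```text
ptr front bottom [549.1 305.   20.8] [[-0.4, -0.5], [0.2, 0.6], [0.3, -0.1]]
ptr back top [556.7 304.5  23.6] [[-0.6, -0.1], [0.9, 0.3], [-0.2, -0.3]]
lineL bottom [536.5 318.7  23.4] [[-0.2, -0.6], [0.5, 0.9], [-0.3, -0.2]]
lineR bottom [537.3 334.5  23.2] [[0.4, -0.7], [0.2, 0.8], [-0.6, -0.1]]
lineL top [536.6 319.   28.6] [[0.5, -0.5], [-0.7, 0.4], [0.2, 0.2]]
lineR top [537.1 334.   28.9] [[0.6, -0.4], [0.4, 0.6], [-1.0, -0.1]]
rim inner corner [557.7 299.2  36.5] [[0.5, -0.7], [-0.5, 0.6], [-0.1, 0.2]]
handle front-right low? (96.62172284644194, 90.5064506450645) (48.08239700374532, 81.50555055505549)
[500.6 192.4  27. ]
[505.9 216.9  70. ]
lip at y~184 [array([540.6, 159.9,  22. ]), array([540.4, 163.4,  27. ]), array([540., 169.,  35.])]
handle top front right edge [501.  194.5  70. ]
```

Measured heights: pointer middle z≈22.2 and line middle z≈26.0, so about 4 mm to go, which is about 16 mm of wedge travel. Regripping the handle.

Call:
{"name": "drive_tool", "arguments": {"deltas": [[[0,0,0],[0.8,-1,0],0],[[0,0,0],[0.8,-1,0],0],[[0,0,0],[0.8,-1,0],0],[[0,0,0],[0.8,-1,0],0],[[0,0,0],[0.8,-1,0],0],[[0,0,0],[0.8,-1,0],0],[[0,0,0],[0.85,-1,0],0],[[0,0,0],[0,0,0],0],[[0,0,0],[0,0,0],0],[[0,0,0],[0,0,0],0]]}}

```text
clock: 14.57
position: [491.8, 186.5, 132.7]
tcp_rot: [[-0.999, 0.041, 0.007], [0.041, 0.999, 0.001], [-0.007, 0.002, -1.0]]
contact_force: [-0.0, 0.7, 0.1]
opening: 0.998
gripper_force: 0.0
```

```bash
python3 - <<'E'
from h import *
plan([490.5,185,53],-.045)
f=grab('top','t2');print(blobs(f,(22,150,120),(32,255,255),20,(150,150,360,300))[0])
E
```

```text
pos [491.8 186.5 132.7] clk 14.6 shift now-frame [ 0.09 -0.09  3.99]
turn [0.02 0.09 0.05] shift target-frame [ 0.06 -0.08  3.99]
[]
```

Call:
{"name": "drive_tool", "arguments": {"deltas": [[[0,0.09,0.05],[0.06,-0.08,1],0],[[0,0,0],[0,0,1],0],[[0,0,0],[0,0,0.9],0],[[0,0,0],[0,0,0.7],0],[[0,0,0],[0,0,0.38],0],[[0,0,0],[0,0,0],0],[[0,0,0],[0,0,0],1],[[0,0,0],[0,0,0],1],[[0,0,0],[0,0,0],1],[[0,0,0],[0,0,0],1]]}}

```text
clock: 15.45
position: [489.7, 184.6, 52.8]
tcp_rot: [[-0.999, 0.045, -0.001], [0.045, 0.999, 0.001], [0.001, 0.001, -1.0]]
contact_force: [0.0, 0.9, -1.2]
opening: 0.455
gripper_force: 0.0
```

Call:
{"name": "drive_tool", "arguments": {"deltas": [[[0,0,0],[0,0,0],1],[[0,0,0],[0,0,0],1],[[0,0,0],[0,0,0],1],[[0,0,0],[-0.2,0,0],1],[[0,0,0],[-0.2,0,0],1],[[0,0,0],[-0.2,0,0],1],[[0,0,0],[-0.2,0,0],1],[[0,0,0],[0,0,0],1],[[0,0,0],[0,0,0],1],[[0,0,0],[0,0,0],1]]}}

```text
clock: 16.28
position: [498.1, 182.7, 52.6]
tcp_rot: [[-0.999, 0.045, -0.016], [0.046, 0.999, -0.002], [0.016, -0.003, -1.0]]
contact_force: [-26.7, 1.3, 30.6]
opening: 0.302
gripper_force: 63.1
```

Call:
{"name": "drive_tool", "arguments": {"deltas": [[[0,0,0],[0,0,-0.05],1],[[0,0,0],[0,0,0],1],[[0,0,0],[0,0,0],1],[[0,0,0],[0,0,0],1],[[0,0,0],[0,0,0],1],[[0,0,0],[0,0,0],1],[[0,0,0],[0,0,0],1],[[0,0,0],[0,0,0],1],[[0,0,0],[0,0,0],1],[[0,0,0],[0,0,0],1]]}}

```text
clock: 17.12
position: [501.9, 183.0, 52.7]
tcp_rot: [[-0.999, 0.045, -0.009], [0.045, 0.999, -0.001], [0.009, -0.002, -1.0]]
contact_force: [-9.0, 0.9, 6.1]
opening: 0.299
gripper_force: 60.5
```

Call:
{"name": "drive_tool", "arguments": {"deltas": [[[0,0,0],[-0.08,0,-0.02],1],[[0,0,0],[-0.08,0,-0.01],1],[[0,0,0],[0,0,0],1],[[0,0,0],[0,0,0],1],[[0,0,0],[0,0,0],1],[[0,0,0],[0,0,0],1],[[0,0,0],[0,0,0],1],[[0,0,0],[0,0,0],1],[[0,0,0],[0,0,0],1],[[0,0,0],[0,0,0],1]]}}

```text
clock: 17.95
position: [508.3, 183.4, 53.5]
tcp_rot: [[-0.999, 0.045, -0.003], [0.045, 0.999, 0.0], [0.003, 0.0, -1.0]]
contact_force: [-2.7, 0.4, -4.3]
opening: 0.294
gripper_force: 59.1
```

Call:
{"name": "drive_tool", "arguments": {"deltas": [[[0,0,0],[0,0,0.03],1],[[0,0,0],[0,0,0],0.5],[[0,0,0],[0,0,0],0.3],[[0,0,0],[0,0,0],0.3],[[0,0,0],[0,0,-0.9],0.3],[[0,0,0],[0,0,-1],0.2],[[0,0,0],[0,0,-1],0],[[0,0,0],[0,0,-1],0],[[0,0,0],[0,1,-0.5],0],[[0,0,0],[0,1,0],0]]}}

```text
clock: 18.78
position: [513.0, 224.2, 144.4]
tcp_rot: [[-0.999, 0.047, 0.004], [0.047, 0.999, 0.003], [-0.004, 0.003, -1.0]]
contact_force: [1.2, -0.2, -0.3]
opening: 1.002
gripper_force: 0.0
```

Call:
{"name": "drive_tool", "arguments": {"deltas": [[[0,0,0],[0,1,0],0],[[0,0,0],[0,1,0],0],[[0,0,0],[0,1,0],0],[[0,0,0],[0,1,0],0],[[0,0,0],[0,0.6,0],0],[[0,-1,0],[0,0,0],0],[[0,-1,0],[0,0,0],0],[[0,-1,0],[0,0,0],0],[[0,-1,0],[0,0,0],0],[[0,-1,0],[0,0,0],0]]}}

```text
clock: 19.62
position: [514.9, 315.9, 141.9]
tcp_rot: [[-0.92, 0.044, 0.389], [0.042, 0.999, -0.015], [-0.389, 0.003, -0.921]]
contact_force: [1.7, -0.8, -0.2]
opening: 1.001
gripper_force: 0.0
```

Call:
{"name": "drive_tool", "arguments": {"deltas": [[[0,-1,0],[0,0,0],0],[[0,-1,0],[0,0,0],0],[[0,0,0],[0,0,0],0],[[0,0,0],[0,0,0],0],[[0,0,0],[0,0,0],0],[[0,0,0],[0,0,0],0],[[0,0,0],[0,0,0],0],[[0,0,0],[0,0,0],0],[[0,0,0],[0,0,0],0],[[0,0,0],[0,0,0],0]]}}

```text
clock: 20.45
position: [515.3, 313.6, 140.8]
tcp_rot: [[-0.87, 0.049, 0.49], [0.04, 0.999, -0.028], [-0.491, -0.005, -0.871]]
contact_force: [-0.6, 0.3, 1.0]
opening: 1.003
gripper_force: 0.0
```

```bash
python3 - <<'E'
from h import *
f=grab('wrist','g4'); print(f['st']['joint_positions'].round(2))
u,v=proj(f,[545,315,26]).astype(int);print(u,v)
plan([609,321,132],-.045)
E
```

```text
[ 0.68  0.47  2.   -0.91  0.43 -0.05]
324 207
pos [515.2 313.6 140.7] clk 20.5 shift now-frame [-3.85  0.6   2.67]
turn [-0.07  6.41 -0.03] shift target-frame [-4.67  0.58  0.44]
```

Call:
{"name": "drive_tool", "arguments": {"deltas": [[[0,0.92,0],[0,0,0],0],[[0,0.92,0],[0,0,0],0],[[0,0.92,0],[0,0,0],0],[[0,0.92,0],[0,0,0],0],[[0,0.92,0],[0,0,0],0],[[0,0.92,0],[0,0,0],0],[[0,0.92,0],[0,0,0],0],[[0,0,0],[-1,0.2,0],0],[[0,0,0],[-1,0.2,0],0],[[0,0,0],[-1,0.2,0.2],0]]}}

```text
clock: 21.33
position: [577.2, 321.9, 138.5]
tcp_rot: [[-0.998, 0.051, 0.024], [0.051, 0.999, -0.009], [-0.024, -0.007, -1.0]]
contact_force: [1.0, 1.2, 0.5]
opening: 1.006
gripper_force: 0.0
```

Call:
{"name": "drive_tool", "arguments": {"deltas": [[[0,0,0],[-1,0,0.2],0],[[0,0,0],[-0.7,0,0],0],[[0,0,0],[0,0,0],0],[[0,0,0],[0,0,0],0],[[0,0,0],[0,0,0],0],[[0,0,0],[0,0,0],0],[[0,0,0],[0,0,0],0],[[0,0,0],[0,0,0],0],[[0,0,0],[0,0,0],0],[[0,0,0],[0,0,0],0]]}}

```text
clock: 22.17
position: [609.8, 320.0, 134.9]
tcp_rot: [[-0.998, 0.051, 0.023], [0.05, 0.999, -0.009], [-0.024, -0.008, -1.0]]
contact_force: [-0.2, 0.5, 0.9]
opening: 1.001
gripper_force: 0.0
```

```bash
python3 - <<'E'
from h import *
f=grab('wrist','g5'); g=load('g4'); print(f['st']['position'],f['st']['clock'])
im=[]
for q in(g,f):
    u,v=proj(q,[545,315,28]).astype(int); print(u-40,v-50)
    im.append(cv2.resize(np.array(q['pixels'])[v-50:v+50,u-40:u+26,::-1],None,fx=6,fy=6,interpolation=0))
cv2.imwrite('pics/gg4.png',np.hstack(im))
E
```

```text
[609.79030373 320.02490414 134.8963701 ] 22.1667
284 159
267 103
```

View pics/gg4.png

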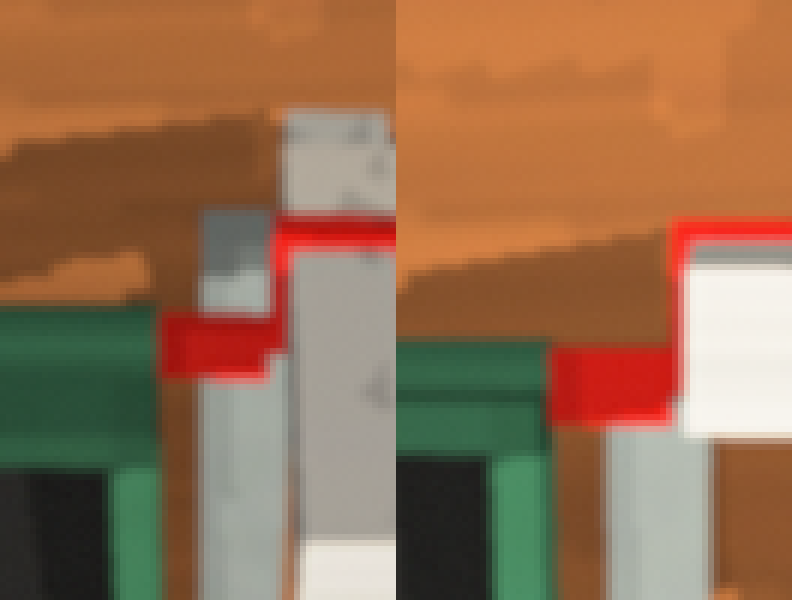

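Close crops: pointer (left crop 160–275, 318–380) now reads against the line (front face 215–245 at left edge 275).

```bash
python3 - <<'E'
from h import *
a=load('g4');c=load('g5')
A=lambda x,y:(284+x/6-.5,159+y/6-.5); C=lambda x,y:(267+(x-396)/6-.5,103+y/6-.5)
def t3(n,l):
    M=np.zeros((3,3));v=np.zeros(3)
    for f,p in l:
        o,d=ray(f,*p);Q=np.eye(3)-np.outer(d,d);M+=Q;v+=Q@o
    x=np.linalg.solve(M,v);print(n,x.round(1),[ (proj(f,x)-p).round(1).tolist() for f,p in l])
t3('ptr front bottom',[(a,A(160,316)),(c,C(551,347))])
t3('ptr back top',[(a,A(160,381)),(c,C(551,427))])
t3('lineL bottom',[(a,A(275,215)),(c,C(673,220))])
t3('lineL top',[(a,A(275,248)),(c,C(673,220))])
t3('rim inner corner',[(a,A(110,468)),(c,C(490,458))])
E
```

```text
ptr front bottom [548.8 304.9  25. ] [[-0.1, 0.0], [0.1, -0.0]]
ptr back top [556.9 304.5  27.4] [[-0.1, 0.0], [0.1, -0.0]]
lineL bottom [536.6 318.6  22.4] [[-0.1, 0.0], [0.1, -0.0]]
lineL top [536.4 318.6  28.4] [[0.0, -0.0], [-0.0, 0.0]]
rim inner corner [558.  299.   40.4] [[0.1, -0.0], [-0.1, 0.0]]
```

Pointer at 26.2, line at 25.4–26.0: level within the measuring error. The wedge stays. Now the rests.

Call:
{"name": "drive_tool", "arguments": {"deltas": [[[0.1,0.3,-0.55],[0,0,-1],0],[[0,0,-0.55],[0,0,-1],0],[[0,0,0],[0.5,0,-1],0],[[0,0,0],[0.5,-0.5,-1],0],[[0,0,0],[0.5,-1,-1],0],[[0,0,0],[0.5,-1,-1],0],[[0,0,0],[0.5,-1,-1],0],[[0,0,0],[0.5,-1,-1],0],[[0,0,0],[0.5,-1,-1],0],[[0,0,0],[0.5,-1,-0.8],0]]}}

```text
clock: 23.05
position: [534.2, 189.4, 334.6]
tcp_rot: [[-0.999, -0.037, 0.0], [-0.037, 0.999, -0.016], [0.0, -0.016, -1.0]]
contact_force: [-0.5, 0.7, 0.1]
opening: 1.0
gripper_force: 0.0
```

Call:
{"name": "drive_tool", "arguments": {"deltas": [[[0,0,0],[0,-1,0],0],[[0,0,0],[0,-1,0],0],[[0,0,0],[0,-1,0],0],[[0,0,0],[0,-1,0],0],[[0,0,0],[0,-1,0],0],[[0,0,0],[0,-1,0],0],[[0,0,0],[0,-1,0],0],[[0,0,0],[0,-1,0],0],[[0,0,0],[0,-1,0],0],[[0,0,0],[0,-1,0],0]]}}

```text
clock: 23.88
position: [541.8, -10.7, 336.4]
tcp_rot: [[-0.999, -0.037, -0.001], [-0.037, 0.999, -0.017], [0.001, -0.017, -1.0]]
contact_force: [0.2, 0.2, 0.0]
opening: 1.001
gripper_force: 0.0
```

Call:
{"name": "drive_tool", "arguments": {"deltas": [[[0,0,0],[0,-1,0],0],[[0,0,0],[0,-1,0],0],[[0,0,0],[0,-1,0],0],[[0,0,0],[0,-1,0],0],[[0,0,0],[0,-1,0],0],[[0,0,0],[0,-0.5,0],0],[[0,0,0],[0,0,0],0],[[0,0,0],[0,0,0],0],[[0,0,0],[0,0,0],0],[[0,0,0],[0,0,0],0]]}}

```text
clock: 24.72
position: [546.0, -118.6, 338.0]
tcp_rot: [[-0.999, -0.038, -0.001], [-0.038, 0.999, -0.016], [0.002, -0.016, -1.0]]
contact_force: [-0.5, -0.3, 0.5]
opening: 0.998
gripper_force: 0.0
```

```bash
python3 - <<'E'
from h import *
f=grab('wrist','r1'); print(f['st']['joint_positions'].round(2))
plan([500,-150,330],.04)
for p in([580,-72,215],[584,-150,215],[587,-231,215],[590,-310,215]):print(proj(f,p).round())
E
```

```text
[-0.23  0.23  1.69 -0.02  1.22 -1.83]
pos [ 546.  -118.7  338.1] clk 24.8 shift now-frame [ 2.36 -1.47  0.43]
turn [-0.2  -0.02 -0.02] shift target-frame [ 2.36 -1.47  0.4 ]
[381. 292.]
[279. 292.]
[174. 292.]
[ 73. 291.]
```

View pics/r1.png

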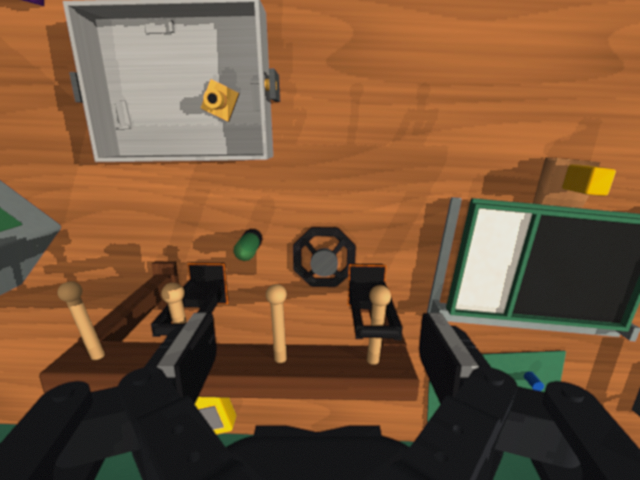

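View r1: knobs at (381,296), (277,295), (173,293) and (70,292). The rests' top bars are at about (379,331) and (177,330), hanging on the 4th and 2nd pegs. The valve is at (248,245) and the frame at (324,256), both low. A second view for heights follows.

Call:
{"name": "drive_tool", "arguments": {"deltas": [[[-0.2,0,0],[0.7,-0.8,0],0],[[0,0,0],[0.8,-0.8,0],0],[[0,0,0],[0.8,-0.8,0],0],[[0,0,0],[0,0,0],0],[[0,0,0],[0,0,0],0],[[0,0,0],[0,0,0],0],[[0,0,0],[0,0,0],0],[[0,0,0],[0,0,0],0],[[0,0,0],[0,0,0],0],[[0,0,0],[0,0,0],0]]}}

```text
clock: 25.6
position: [502.1, -168.9, 338.3]
tcp_rot: [[-0.999, -0.038, -0.002], [-0.038, 0.999, -0.0], [0.002, -0.0, -1.0]]
contact_force: [0.1, 0.2, 0.0]
opening: 1.001
gripper_force: 0.0
```

```bash
python3 - <<'E'
from h import *
r1=load('r1');r2=grab('wrist','r2');print(r2['st']['position'])
guess=[[592,-311,215],[588,-231,215],[585,-151,215],[582,-71,215]]
def knob(f,p):
    u,v=proj(f,p); u,v=int(u),int(v); r=22
    g=cv2.cvtColor(f['pixels'],cv2.COLOR_RGB2HSV)[v-r:v+r,u-r:u+r]
    m=cv2.inRange(g,np.array((12,60,90)),np.array((24,175,255)))
    w=cv2.morphologyEx(m,cv2.MORPH_OPEN,cv2.getStructuringElement(2,(13,13)))
    n,l,s,c=cv2.connectedComponentsWithStats(w)
    return [(u-r+c[i][0],v-r+c[i][1],s[i].tolist()) for i in range(1,n)]
for p in guess: print(knob(r1,p),knob(r2,p))
for f in (r1,r2):
    print(cv2.cvtColor(f['pixels'],cv2.COLOR_RGB2HSV)[tuple(proj(f,[582,-71,215]).astype(int)[::-1])])
a=np.hstack([cv2.resize(x['pixels'][255:345,150:420,::-1] if i==0 else x['pixels'][*[slice(*q) for q in ((int(proj(x,[605,-150,215])[1])-45,int(proj(x,[605,-150,215])[1])+45),(int(proj(x,[605,-150,215])[0])-135,int(proj(x,[605,-150,215])[0])+135))],::-1],None,fx=1.48,fy=1.48) for i,x in enumerate((r1,r2))])
E
```

```text
[ 502.09434049 -168.85389587  338.31290803]
[(np.float64(70.98775510204081), np.float64(297.3945578231293), [6, 8, 34, 36, 735])] [(np.float64(138.3888), np.float64(348.288), [8, 9, 25, 34, 625])]
[(np.float64(173.56382978723406), np.float64(297.68617021276594), [9, 12, 26, 32, 564])] [(np.float64(237.09338521400778), np.float64(350.4649805447471), [9, 13, 22, 31, 514])]
[(np.float64(275.7722929936306), np.float64(298.36464968152865), [8, 12, 25, 32, 628])] [(np.float64(335.2102473498233), np.float64(349.9929328621908), [10, 11, 22, 33, 566])]
[(np.float64(380.2839756592292), np.float64(299.82758620689657), [11, 14, 21, 30, 493])] []
[ 16 133 224]
[120  59  13]
```

```bash
python3 - <<'E'
from h import *
r1=load('r1');r2=load('r2')
guess=[[592,-311,215],[588,-231,215],[585,-151,215],[582,-71,215]]
def knob(f,p):
    u,v=proj(f,p).astype(int); r=24
    g=cv2.cvtColor(f['pixels'],cv2.COLOR_RGB2HSV)[v-r:v+r,u-r:u+r]
    m=cv2.inRange(g,np.array((12,60,90)),np.array((24,175,255)))
    w=cv2.morphologyEx(m,cv2.MORPH_OPEN,cv2.getStructuringElement(2,(11,11)))
    ys,xs=np.nonzero(w)
    if len(ys)<100:return None
    t=ys.min(); k=(ys<t+20); return np.array([u-r+xs[k].mean(),v-r+t+10.])
K=[]
for p in guess:
    a,b=knob(r1,p),knob(r2,p); q=onz(r1,*a,214.6); K.append(q)
    print(a,b,q.round(1), *( (onz(r2,*b,214.6).round(1),[x.round(1) for x in tri(r1,a,r2,b)]) if b is not None else ()))
# rest bars: dark pixels between knob and rail
for f in(r1,r2):
  for i in(1,3):
    k=K[i]; lo=proj(f,k+[12,-35,5]);hi=proj(f,k+[50,35,5]); 
    x0,x1=sorted((int(lo[0]),int(hi[0])));y0,y1=sorted((int(lo[1]),int(hi[1])))
    hsv=cv2.cvtColor(f['pixels'],cv2.COLOR_RGB2HSV)[y0:y1,x0:x1]
    m=(hsv[:,:,2]<50).astype(np.uint8)
    print(i,(x0,x1,y0,y1)); 
    for y in range(0,m.shape[0],3):
        print(y+y0,''.join('#' if c else ('o' if h[1]<175 and 12<=h[0]<=24 else '.') for c,h in zip(m[y,::2],hsv[y,::2])))
E
```

```text
[ 67.51724138 289.        ] [137.47030879 343.        ] [ 588.8 -314.3  214.6] [ 589.4 -312.4  214.6] [array([ 585.6, -309.2,  220.7]), np.float64(0.6)]
[172.15508021 292.        ] [236.34166667 346.        ] [ 587.7 -232.8  214.6] [ 589.2 -232.6  214.6] [array([ 586.3, -231.5,  218.3]), np.float64(0.9)]
[275.45023697 293.        ] [335.45013477 344.        ] [ 584.9 -152.8  214.6] [ 584.2 -152.5  214.6] [array([ 584.8, -152.6,  214.2]), np.float64(0.6)]
[380.93074792 296.        ] None [583.7 -71.6 214.6]
1 (125, 218, 307, 353)
307 ..o.....o......o....##oooooooooo....o########o.
310 .##.........#...o..###oooooooooooo..o#######ooo
313 ####.....##...oo.o#####oooooooo..o.oooooo##.ooo
316 ####...###...o.oo######oooooooo.oooooooo####o.o
319 .#######.......o#######oooooooooooooooo#####...
322 .######.oooo.o#########oooooooo.oooooo######ooo
325 ######oo.oooo.################ooooooo#######.oo
328 ####.....oo.oo###############ooooooo#########o.
331 ###ooo..oooooo##############ooooooo.#########o.
334 #.o....o.ooooo.###..#######oooooooo##########o.
337 .....o.oo....oooooo.o#####oooooooo#######
[... 1719 characters left out ...]
98 ####.................##oooooooo.............
3 (391, 470, 361, 402)
361 ......############################oooooo
364 ......#############################ooooo
367 ..o..o.########.###################ooooo
370 o.o....#########o##################ooooo
373 .......o########oo#################ooooo
376 ...o...oo##########################oooo#
379 ooooooooo###############################
382 oooooooooo##############################
385 oooooooooo#####oooooo###################
388 ####..........ooooooo###################
391 .######......oooooooo###################
394 ......#......oooooooo.##################
397 ............oooooooo...#################
400 .........#.#oooooooo...#################
```

```bash
python3 - <<'E'
from h import *
r1=load('r1');r2=load('r2');t=load('top0')
print('rest3',onz(r1,378.5,331,218)); print('rest1',onz(r1,175,329,218),onz(r2,239,379.5,218),tri(r1,(175,329),r2,(239,379.5)))
print(tri(r1,(356,331),r2,(405,382)), onz(r1,356,331,218),onz(r1,401,331,218))
plan([615,-70,260],.04)
E
```

```text
rest3 [612.2602901  -71.39182294 218.        ]
rest1 [ 618.15795747 -231.85539481  218.        ] [ 618.88128859 -230.68417235  218.        ] (array([ 615.05505812, -229.5858961 ,  222.85855066]), np.float64(0.15127232370839905))
(array([619.55298181, -89.53128274, 210.79935318]), np.float64(4.837264764425586)) [613.10414353 -88.97477427 218.        ] [611.41851125 -53.85209864 218.        ]
pos [ 502.1 -168.9  338.3] clk 25.6 shift now-frame [-5.84  4.73  3.91]
turn [-0.01 -0.02 -0.03] shift target-frame [-5.84  4.72  3.92]
```

Call:
{"name": "drive_tool", "arguments": {"deltas": [[[0,0,0],[-0.95,0.78,0.2],0],[[0,0,0],[-0.95,0.78,0.4],0],[[0,0,0],[-0.95,0.78,0.4],0],[[0,0,0],[-0.95,0.78,0.4],0],[[0,0,0],[-0.95,0.77,0.4],0],[[0,0,0],[-0.95,0.77,0.4],0],[[0,0,0],[0,0,0],0],[[0,0,0],[0,0,0],0],[[0,0,0],[0,0,0],0],[[0,0,0],[0,0,0],0]]}}

```text
clock: 26.48
position: [611.8, -72.5, 294.6]
tcp_rot: [[-0.999, -0.036, -0.001], [-0.036, 0.999, -0.001], [0.001, -0.001, -1.0]]
contact_force: [0.1, -0.2, 0.1]
opening: 1.002
gripper_force: 0.0
```

```bash
python3 - <<'E'
from h import *
plan([612.3,-71.4,204],.04)
f=grab('wrist','r3')
hsv=cv2.cvtColor(f['pixels'],cv2.COLOR_RGB2HSV)
lo=proj(f,[600,-100,223]);hi=proj(f,[625,-45,223]);x0,x1,y0,y1=int(min(lo[0],hi[0])),int(max(lo[0],hi[0])),int(min(lo[1],hi[1])),int(max(lo[1],hi[1]))
print(x0,x1,y0,y1)
for y in range(y0,min(y1,480),4): print(y,''.join('#' if p[2]<50 else ('o' if p[1]<175 and 12<=p[0]<=24 else '.') for p in hsv[y,x0:x1:2]))
E
```

```text
pos [611.8 -72.5 294.6] clk 26.5 shift now-frame [-0.04  0.06  4.53]
turn [-0.01 -0.02 -0.04] shift target-frame [-0.03  0.06  4.53]
273 363 253 295
253 ooo.ooooooo#########ooooooooo##########.oo.o.
257 oooooooooo.####.....ooooooooo....######..o...
261 .oooo.o.oo#####oo.o.ooooooooo...########...o.
265 oo.oo...oo###############################.ooo
269 o....ooo.o##############################..ooo
273 o..ooo.ooo##############################.#.oo
277 o.oooooooo#############################....oo
281 .oooo..o.oooooooooo.oooooooooo.#..#####.o....
285 ..ooooo.ooo..oooooo.oooooooooo.#.............
289 .oooo.oo..oo...oo.o.oooooooooo.#.............
293 oooooo.ooo..ooooooooooooooooo..#.............
```

Call:
{"name": "drive_tool", "arguments": {"deltas": [[[0,0,0],[0,0.06,1],0],[[0,0,0],[0,0,1],0],[[0,0,0],[0,0,1],0],[[0,0,0],[0,0,0.9],0],[[0,0,0],[0,0,0.6],0],[[0,0,0],[0,0,0],0],[[0,0,0],[0,0,0],0.5],[[0,0,0],[0,0,0],1],[[0,0,0],[0,0,0],1],[[0,0,0],[0,0,0],1]]}}

```text
clock: 27.37
position: [612.7, -70.9, 205.5]
tcp_rot: [[-0.999, -0.037, 0.001], [-0.037, 0.999, -0.001], [-0.001, -0.001, -1.0]]
contact_force: [0.1, -0.1, 0.1]
opening: 0.457
gripper_force: 0.0
```

Call:
{"name": "drive_tool", "arguments": {"deltas": [[[0,0,0],[0,0,0],1],[[0,0,0],[0,0,0],1],[[0,0,0],[0,0,0],1],[[0,0,0],[0,0,-0.25],1],[[0,0,0],[0,0,-0.25],1],[[0,0,0],[0,0,-0.25],1],[[0,0,0],[0,0,-0.25],1],[[0,0,0],[0,0,0],1],[[0,0,0],[0,0,0],1],[[0,0,0],[0,0,0],1]]}}

```text
clock: 28.2
position: [611.9, -70.8, 224.1]
tcp_rot: [[-0.999, -0.037, -0.002], [-0.037, 0.999, -0.001], [0.002, -0.0, -1.0]]
contact_force: [-0.8, -0.1, -1.1]
opening: 0.415
gripper_force: 59.7
```

Call:
{"name": "drive_tool", "arguments": {"deltas": [[[0,0,0],[0.4,0,0],1],[[0,0,0],[0.5,0,0],1],[[0,0,0],[0.6,0,0],1],[[0,0,0],[0.7,0,0],1],[[0,0,0],[0.7,0,0],1],[[0,0,0],[0.7,0,0],1],[[0,0,0],[0,0,-0.5],1],[[0,0,0],[0,0,-0.5],1],[[0,0,0],[0,0,0],1],[[0,0,0],[0,0,0],1]]}}

```text
clock: 29.03
position: [541.6, -73.6, 245.8]
tcp_rot: [[-0.999, -0.037, 0.002], [-0.037, 0.999, -0.001], [-0.002, -0.001, -1.0]]
contact_force: [0.3, -0.6, -1.3]
opening: 0.418
gripper_force: 59.7
```

```bash
python3 - <<'E'
from h import *
s=robot.get_state();print(s['contact_force'],s['opening'])
# deck frame from pointer/rim measurement: rim inner front-left corner (deck -145,115,+10) at world (558,299)
yaw=-.047;c,si=np.cos(yaw),np.sin(yaw);R=np.array([[c,-si],[si,c]])
o=np.array([558,299])-R@[-145,115]
f=load('top0')
for n,p in[('pad',(-75,37.5)),('bay',(-75,-80)),('A',(-75,-3)),('B',(-75,78)),('padcorner FR',(-145,-40)),('bay FR',(-145,-115)),('bay far R',(-5,-115)),('pad far L',(-5,115))]: print(n,(o+R@p).round(1))
for p in [(267,223),(296,224),(300,165)]: print(onz(f,*p,30).round(0))
b,l=blobs(f,(0,0,190),(40,70,255),200,(190,148,305,228));print(b)
plan([630,265,200],-.047)
E
```

```text
[ 0.26626027 -0.58456767 -1.27375633] 0.4175562497952701
pad [624.3 218.3]
bay [618.8 100.9]
A [622.4 177.8]
B [626.2 258.8]
padcorner FR [550.7 144.2]
bay FR [547.2  69.3]
bay far R [687.   62.7]
pad far L [697.8 292.4]
[541. 133.  30.]
[540.  63.  30.]
[684.  55.  30.]
[([267, 163, 30, 58, 1554], [281.4, 191.6])]
pos [541.6 -73.6 245.8] clk 29.0 shift now-frame [-5.04 16.76  2.28]
turn [-0.01  0.02  1.05] shift target-frame [-3.62 17.12  2.29]
```

Call:
{"name": "drive_tool", "arguments": {"deltas": [[[0,0,0.53],[0,0,0],1],[[0,0,0.52],[0,0,0],1],[[0,0,0],[0,0.6,0],1],[[0,0,0],[0,1,0],1],[[0,0,0],[0,1,0],1],[[0,0,0],[0,1,0],1],[[0,0,0],[0,1,0],1],[[0,0,0],[0,1,0],1],[[0,0,0],[0,1,0],1],[[0,0,0],[-0.4,1,0],1]]}}

```text
clock: 29.87
position: [554.3, 80.0, 243.8]
tcp_rot: [[-0.999, 0.045, -0.003], [0.045, 0.999, -0.001], [0.003, -0.001, -1.0]]
contact_force: [0.2, -0.4, -0.3]
opening: 0.412
gripper_force: 59.8
```

Call:
{"name": "drive_tool", "arguments": {"deltas": [[[0,0,0],[-0.4,1,0],1],[[0,0,0],[-0.4,1,0],1],[[0,0,0],[-0.4,1,0],1],[[0,0,0],[-0.4,1,0],1],[[0,0,0],[-0.4,1,0],1],[[0,0,0],[-0.4,1,0.5],1],[[0,0,0],[-0.4,1,0.5],1],[[0,0,0],[-0.2,0.7,0.5],1],[[0,0,0],[0,0.3,0.5],1],[[0,0,0],[0,0,0],1]]}}

```text
clock: 30.7
position: [621.0, 236.1, 200.9]
tcp_rot: [[-0.999, 0.045, -0.006], [0.045, 0.999, -0.002], [0.006, -0.002, -1.0]]
contact_force: [-0.3, -0.9, -0.7]
opening: 0.41
gripper_force: 59.8
```

```bash
python3 - <<'E'
from h import *
plan([626,256,108.5],-.047)
E
```

```text
pos [621.  236.1 200.9] clk 30.7 shift now-frame [-0.23  1.01  4.62]
turn [-0.03 -0.07  0.03] shift target-frame [-0.2   1.    4.62]
```

Call:
{"name": "drive_tool", "arguments": {"deltas": [[[-0.03,-0.07,0.03],[-0.1,0.5,0],1],[[0,0,0],[-0.1,0.5,0.6],1],[[0,0,0],[0,0,0.8],1],[[0,0,0],[0,0,0.8],1],[[0,0,0],[0,0,0.8],1],[[0,0,0],[0,0,0.7],1],[[0,0,0],[0,0,0.5],1],[[0,0,0],[0,0,0.3],1],[[0,0,0],[0,0,0],1],[[0,0,0],[0,0,0],1]]}}

```text
clock: 31.53
position: [628.3, 254.9, 114.1]
tcp_rot: [[-0.999, 0.05, 0.004], [0.05, 0.999, 0.002], [-0.004, 0.002, -1.0]]
contact_force: [0.3, 0.2, -0.3]
opening: 0.415
gripper_force: 59.9
```

Call:
{"name": "drive_tool", "arguments": {"deltas": [[[0,0,0],[0,0,0.1],1],[[0,0,0],[0,0,0.1],1],[[0,0,0],[0,0,0.07],1],[[0,0,0],[0,0,0],1],[[0,0,0],[0,0,0],1],[[0,0,0],[0,0,0],1],[[0,0,0],[0,0,0],1],[[0,0,0],[0,0,0],1],[[0,0,0],[0,0,0],1],[[0,0,0],[0,0,0],1]]}}

```text
clock: 32.37
position: [628.0, 254.9, 108.6]
tcp_rot: [[-0.999, 0.049, 0.004], [0.049, 0.999, 0.002], [-0.004, 0.002, -1.0]]
contact_force: [0.5, 0.0, 0.4]
opening: 0.414
gripper_force: 59.9
```

Call:
{"name": "drive_tool", "arguments": {"deltas": [[[0,0,0],[0,0,0.05],1],[[0,0,0],[0,0,0],1],[[0,0,0],[0,0,0],1],[[0,0,0],[0,0,0],1],[[0,0,0],[0,0,0],1],[[0,0,0],[0,0,0],1],[[0,0,0],[0,0,0],1],[[0,0,0],[0,0,0],1],[[0,0,0],[0,0,0],1],[[0,0,0],[0,0,0],1]]}}

```text
clock: 33.2
position: [628.2, 255.0, 107.8]
tcp_rot: [[-0.999, 0.049, 0.004], [0.049, 0.999, 0.002], [-0.004, 0.002, -1.0]]
contact_force: [-0.7, 0.6, 3.2]
opening: 0.41
gripper_force: 60.1
```

Call:
{"name": "drive_tool", "arguments": {"deltas": [[[0,0,0],[0,0,0.05],1],[[0,0,0],[0,0,0],1],[[0,0,0],[0,0,0],1],[[0,0,0],[0,0,0],1],[[0,0,0],[0,0,0],1],[[0,0,0],[0,0,0],1],[[0,0,0],[0,0,0],1],[[0,0,0],[0,0,0],1],[[0,0,0],[0,0,0],1],[[0,0,0],[0,0,0],1]]}}

```text
clock: 34.03
position: [628.2, 255.0, 107.7]
tcp_rot: [[-0.999, 0.049, 0.005], [0.049, 0.999, 0.002], [-0.005, 0.002, -1.0]]
contact_force: [-2.8, -1.4, 10.0]
opening: 0.414
gripper_force: 61.2
```

Call:
{"name": "drive_tool", "arguments": {"deltas": [[[0,0,0],[0,0,-0.05],1],[[0,0,0],[0,0,0],0.5],[[0,0,0],[0,0,0],0.35],[[0,0,0],[0,0,0],0.35],[[0,0,0],[0,0,0],0.35],[[0,0,0],[0,0,-0.4],0.35],[[0,0,0],[0,0,-0.8],0.35],[[0,0,0],[0,0,-1],0.35],[[0,0,0],[0,0,-1],0.35],[[0,0,0],[0,0,-1],0.35]]}}

```text
clock: 34.87
position: [627.6, 254.8, 192.9]
tcp_rot: [[-0.999, 0.049, 0.004], [0.049, 0.999, 0.001], [-0.004, 0.002, -1.0]]
contact_force: [0.1, -1.1, -0.6]
opening: 0.646
gripper_force: 0.0
```

Call:
{"name": "drive_tool", "arguments": {"deltas": [[[0,0,0],[0,0,-1],0.2],[[0,0,0],[0,0,-1],0],[[0,0,0],[0,0,-1],0],[[0,0,0],[0,0,-1],0],[[0,0,0],[0,0,-1],0],[[0,0,0],[0,-1,-1],0],[[0,0,0],[0,-1,0],0],[[0,0,0],[0,-1,0],0],[[0,0,0],[0,-1,0],0],[[0,0,0],[0,-1,0],0]]}}

```text
clock: 35.7
position: [622.0, 153.9, 312.2]
tcp_rot: [[-0.999, 0.049, 0.005], [0.049, 0.999, 0.002], [-0.005, 0.002, -1.0]]
contact_force: [1.3, 0.0, -0.4]
opening: 0.994
gripper_force: 0.0
```

```bash
python3 - <<'E'
from h import *
plan([618,-231,300],.04)
f=grab('wrist','d1'); cv2.imwrite('pics/d1c.png',f['pixels'][:,:,::-1])
P=lambda *p: proj(f,p).round()
print('foot',P(628,255,38),P(628-22,255,34),P(628,255,125))
g=cv2.cvtColor(f['pixels'],cv2.COLOR_RGB2HSV)
b,l=blobs(f,(5,150,120),(14,255,255),10);print([x for x in b if x[0][4]<2000])
E
```

```text
pos [622.  153.9 312.2] clk 35.7 shift now-frame [ -0.74 -19.23   0.58]
turn [ 0.02  0.06 -1.11] shift target-frame [  0.97 -19.22   0.61]
foot [407. 205.] [407. 186.] [430. 225.]
[([631, 101, 5, 4, 10], [633.2, 102.9]), ([397, 184, 23, 2, 42], [408.9, 184.5]), ([81, 191, 26, 14, 232], [92.7, 196.7]), ([107, 201, 20, 28, 357], [117.4, 215.3]), ([136, 227, 8, 10, 34], [140.5, 231.8]), ([97, 232, 21, 7, 84], [106.2, 235.3]), ([546, 263, 94, 20, 949], [595.8, 273.5]), ([491, 364, 43, 24, 545], [518.7, 373.3])]
```

The rest's orange foot band shows at (409,185), against (407,186) predicted, so it stands upright. On to the second rest.

Call:
{"name": "drive_tool", "arguments": {"deltas": [[[0,0,-0.55],[0,0,0],0],[[0,0.06,-0.56],[0,0,0],0],[[0,0,0],[0.1,-1,0],0],[[0,0,0],[0.1,-1,0],0],[[0,0,0],[0.1,-1,0],0],[[0,0,0],[0.1,-1,0],0],[[0,0,0],[0.1,-1,0],0],[[0,0,0],[0.1,-1,0],0],[[0,0,0],[0.1,-1,0],0],[[0,0,0],[0.1,-1,0],0]]}}

```text
clock: 36.58
position: [612.4, -6.6, 311.8]
tcp_rot: [[-0.999, -0.039, -0.0], [-0.039, 0.999, 0.002], [0.0, 0.002, -1.0]]
contact_force: [-0.1, -0.4, 0.3]
opening: 0.998
gripper_force: 0.0
```

Call:
{"name": "drive_tool", "arguments": {"deltas": [[[0,0,0],[0.1,-1,0],0],[[0,0,0],[0.1,-1,0],0],[[0,0,0],[0,-1,0],0],[[0,0,0],[0,-1,0],0],[[0,0,0],[0,-1,0],0],[[0,0,0],[0,-1,0],0],[[0,0,0],[0,-1,0],0],[[0,0,0],[0,-1,0],0],[[0,0,0],[0,-1,0],0],[[0,0,0],[0,-1,0],0]]}}

```text
clock: 37.42
position: [616.4, -206.7, 311.5]
tcp_rot: [[-0.999, -0.039, -0.0], [-0.039, 0.999, 0.001], [0.0, 0.001, -1.0]]
contact_force: [-0.3, 0.3, -0.6]
opening: 1.003
gripper_force: 0.0
```

Call:
{"name": "drive_tool", "arguments": {"deltas": [[[0,0,0],[0,-0.8,0],0],[[0,0,0],[0,-0.4,0],0],[[0,0,0],[0,0,0.6],0],[[0,0,0],[0,0,0],0],[[0,0,0],[0,0,0],0],[[0,0,0],[0,0,0],0],[[0,0,0],[0,0,0],0],[[0,0,0],[0,0,0],0],[[0,0,0],[0,0,0],0],[[0,0,0],[0,0,0],0]]}}

```text
clock: 38.25
position: [617.5, -229.5, 299.1]
tcp_rot: [[-0.999, -0.04, -0.0], [-0.04, 0.999, 0.001], [0.0, 0.001, -1.0]]
contact_force: [0.1, 0.3, -0.1]
opening: 0.999
gripper_force: 0.0
```

```bash
python3 - <<'E'
from h import *
plan([618,-231,204],.04)
f=grab('wrist','r4')
hsv=cv2.cvtColor(f['pixels'],cv2.COLOR_RGB2HSV)
lo=proj(f,[605,-260,218]);hi=proj(f,[635,-200,218]);x0,x1,y0,y1=int(min(lo[0],hi[0])),int(max(lo[0],hi[0])),int(min(lo[1],hi[1])),int(max(lo[1],hi[1]))
print(x0,x1,y0,y1)
for y in range(y0,min(y1,480),4): print(y,onz(f,x0,y,218)[0].round(),''.join('#' if p[2]<50 else ('o' if p[1]<175 and 12<=p[0]<=24 else '.') for p in hsv[y,x0:x1:2]))
print(onz(f,x0,y0,218),onz(f,x1,y0,218))
E
```

```text
pos [ 617.5 -229.5  299.1] clk 38.2 shift now-frame [-0.02 -0.08  4.76]
turn [ 0.02 -0.   -0.  ] shift target-frame [-0.02 -0.08  4.76]
270 364 246 294
246 605.0 o.ooooooooo########ooooooooo########ooo.o.ooo..
250 607.0 oooooooooo#########ooooooooo#########oooooooooo
254 610.0 oo..oo..oo#####....ooooooooo....#####oooooooooo
258 612.0 ooooooooo######ooooooooooooooooo#####.oooooo.oo
262 615.0 o.ooooooo############################.ooooooooo
266 618.0 .oooooooo#############################ooo.ooo.o
270 620.0 oooo.oooo############################.o..oooooo
274 623.0 ooooooooo.###########################oooooooo.o
278 626.0 ooooooooooooooo.o..ooooooooo.oo.ooooooo.o.ooooo
282 629.0 oooooo.o.ooooooooo.ooooooooo.ooo.oooo.ooooo.ooo
286 631.0 oo.ooo.ooo.ooooooooooooooooooooooo.ooooooooo..o
290 634.0 .o..o......o..o.oooooooooooooooo...ooo..o.ooooo
[ 604.64946578 -260.03710499  218.        ] [ 602.40420681 -202.76985994  218.        ]
```

Call:
{"name": "drive_tool", "arguments": {"deltas": [[[0,0,0],[-0.07,-0.1,1],0],[[0,0,0],[0,0,1],0],[[0,0,0],[0,0,1],0],[[0,0,0],[0,0,1],0],[[0,0,0],[0,0,0.7],0],[[0,0,0],[0,0,0.03],0],[[0,0,0],[0,0,0],0.5],[[0,0,0],[0,0,0],1],[[0,0,0],[0,0,0],1],[[0,0,0],[0,0,0],1]]}}

```text
clock: 39.13
position: [619.5, -231.8, 205.7]
tcp_rot: [[-0.999, -0.039, 0.001], [-0.039, 0.999, 0.001], [-0.001, 0.001, -1.0]]
contact_force: [0.4, 0.4, 0.6]
opening: 0.455
gripper_force: 1.2
```

Call:
{"name": "drive_tool", "arguments": {"deltas": [[[0,0,0],[0,0,0],1],[[0,0,0],[0,0,0],1],[[0,0,0],[0,0,0],1],[[0,0,0],[0,0,-0.25],1],[[0,0,0],[0,0,-0.25],1],[[0,0,0],[0,0,-0.25],1],[[0,0,0],[0,0,-0.25],1],[[0,0,0],[0,0,0],1],[[0,0,0],[0,0,0],1],[[0,0,0],[0,0,0],1]]}}

```text
clock: 39.97
position: [618.6, -231.5, 224.1]
tcp_rot: [[-0.999, -0.039, -0.001], [-0.039, 0.999, 0.002], [0.001, 0.002, -1.0]]
contact_force: [0.1, -0.6, -0.7]
opening: 0.411
gripper_force: 59.7
```

Call:
{"name": "drive_tool", "arguments": {"deltas": [[[0,0,0],[0.4,0,0],1],[[0,0,0],[0.5,0,0],1],[[0,0,0],[0.6,0,0],1],[[0,0,0],[0.7,0,0],1],[[0,0,0],[0.7,0,0],1],[[0,0,0],[0.7,0,0],1],[[0,0,0],[0,0,-0.5],1],[[0,0,0],[0,0,-0.5],1],[[0,0,0],[0,0,0],1],[[0,0,0],[0,0,0],1]]}}

```text
clock: 40.8
position: [548.2, -234.8, 245.9]
tcp_rot: [[-0.999, -0.04, 0.002], [-0.04, 0.999, 0.0], [-0.002, 0.0, -1.0]]
contact_force: [0.0, -0.6, -0.5]
opening: 0.412
gripper_force: 59.7
```

```bash
python3 - <<'E'
from h import *
plan([622.5,180,220],-.047)
E
```

```text
pos [ 548.2 -234.8  245.9] clk 40.8 shift now-frame [-4.53 20.58  1.31]
turn [0.   0.03 1.08] shift target-frame [-2.74 20.89  1.29]
```

Call:
{"name": "drive_tool", "arguments": {"deltas": [[[0,0,0.54],[0.5,0,-0.5],1],[[0,0,0.54],[0.5,0,-0.5],1],[[0,0,0],[0,0.7,-0.5],1],[[0,0,0],[0,1,0],1],[[0,0,0],[0,1,0],1],[[0,0,0],[0,1,0],1],[[0,0,0],[0,1,0],1],[[0,0,0],[0,1,0],1],[[0,0,0],[0,1,0],1],[[0,0,0],[0,1,0],1]]}}

```text
clock: 41.63
position: [534.7, -79.2, 274.7]
tcp_rot: [[-0.999, 0.046, -0.0], [0.046, 0.999, 0.002], [0.0, 0.002, -1.0]]
contact_force: [0.3, 0.1, -1.1]
opening: 0.41
gripper_force: 59.8
```

Call:
{"name": "drive_tool", "arguments": {"deltas": [[[0,0,0],[0,1,0],1],[[0,0,0],[0,1,0],1],[[0,0,0],[0,1,0],1],[[0,0,0],[-0.4,1,0],1],[[0,0,0],[-0.4,1,0],1],[[0,0,0],[-0.4,1,0],1],[[0,0,0],[-0.4,1,0],1],[[0,0,0],[-0.4,1,0],1],[[0,0,0],[-0.4,1,0],1],[[0,0,0],[-0.4,1,0],1]]}}

```text
clock: 42.47
position: [600.0, 118.3, 274.9]
tcp_rot: [[-0.999, 0.045, -0.0], [0.045, 0.999, 0.002], [0.0, 0.002, -1.0]]
contact_force: [0.1, 0.8, -1.1]
opening: 0.409
gripper_force: 59.8
```

```bash
python3 - <<'E'
from h import *
plan([622.5,180,112],-.047)
E
```

```text
pos [600.  118.3 274.9] clk 42.5 shift now-frame [-0.99  3.12  8.15]
turn [ 0.02 -0.01  0.02] shift target-frame [-0.98  3.13  8.14]
```

Call:
{"name": "drive_tool", "arguments": {"deltas": [[[0,0,0],[-0.33,1,0.5],1],[[0,0,0],[-0.33,1,1],1],[[0,0,0],[-0.32,1,1],1],[[0,0,0],[0,0.13,1],1],[[0,0,0],[0,0,1],1],[[0,0,0],[0,0,1],1],[[0,0,0],[0,0,0.9],1],[[0,0,0],[0,0,0.7],1],[[0,0,0],[0,0,0.5],1],[[0,0,0],[0,0,0],1]]}}

```text
clock: 43.3
position: [620.7, 178.2, 120.6]
tcp_rot: [[-0.999, 0.046, -0.004], [0.046, 0.999, 0.001], [0.004, 0.0, -1.0]]
contact_force: [0.2, 1.0, -0.3]
opening: 0.41
gripper_force: 59.9
```

```bash
python3 - <<'E'
from h import *
plan([622.5,180,108.2],-.047)
E
```

```text
pos [620.7 178.2 120.6] clk 43.3 shift now-frame [-0.09  0.09  0.62]
turn [ 0.01 -0.05  0.01] shift target-frame [-0.08  0.09  0.62]
```

Call:
{"name": "drive_tool", "arguments": {"deltas": [[[0,-0.05,0],[-0.09,0.09,0.2],1],[[0,0,0],[0,0,0.2],1],[[0,0,0],[0,0,0.1],1],[[0,0,0],[0,0,0.08],1],[[0,0,0],[0,0,0.04],1],[[0,0,0],[0,0,0],1],[[0,0,0],[0,0,0],1],[[0,0,0],[0,0,0],1],[[0,0,0],[0,0,0],1],[[0,0,0],[0,0,0],1]]}}

```text
clock: 44.13
position: [623.9, 179.7, 110.6]
tcp_rot: [[-0.999, 0.047, 0.004], [0.047, 0.999, 0.001], [-0.004, 0.001, -1.0]]
contact_force: [0.1, 0.1, -1.3]
opening: 0.407
gripper_force: 59.9
```

Call:
{"name": "drive_tool", "arguments": {"deltas": [[[0,0,0],[0,0,0.06],1],[[0,0,0],[0,0,0.06],1],[[0,0,0],[0,0,0.02],1],[[0,0,0],[0,0,0],1],[[0,0,0],[0,0,0],1],[[0,0,0],[0,0,0],1],[[0,0,0],[0,0,0],1],[[0,0,0],[0,0,0],1],[[0,0,0],[0,0,0],1],[[0,0,0],[0,0,0],1]]}}

```text
clock: 44.97
position: [624.0, 179.7, 108.3]
tcp_rot: [[-0.999, 0.047, 0.004], [0.047, 0.999, 0.001], [-0.004, 0.002, -1.0]]
contact_force: [-1.6, -0.9, 5.4]
opening: 0.416
gripper_force: 60.6
```

Contact. I'll release, rise, and take a check view from above.

Call:
{"name": "drive_tool", "arguments": {"deltas": [[[0,0,0],[0,0,-0.02],1],[[0,0,0],[0,0,0],0.5],[[0,0,0],[0,0,0],0.4],[[0,0,0],[0,0,0],0.4],[[0,0,0],[0,0,0],0.4],[[0,0,0],[0,0,-0.4],0.4],[[0,0,0],[0,0,-0.8],0.4],[[0,0,0],[0,0,-1],0.4],[[0,0,0],[0,0,-1],0.4],[[0,0,0],[0,0,-1],0.4]]}}

```text
clock: 45.8
position: [623.5, 179.6, 193.4]
tcp_rot: [[-0.999, 0.047, 0.003], [0.047, 0.999, 0.001], [-0.003, 0.001, -1.0]]
contact_force: [1.1, 0.0, 0.3]
opening: 0.6
gripper_force: 0.0
```

Call:
{"name": "drive_tool", "arguments": {"deltas": [[[0,0,0],[0,0,-1],0.4],[[0,0,0],[0,0,-1],0.2],[[0,0,0],[0,0,-1],0],[[0,0,0],[0,0,-0.5],0],[[0,0,0],[1,-1,0],0],[[0,0,0],[1,-1,0],0],[[0,0,0],[1,-1,0],0],[[0,0,0],[1,-1,0],0],[[0,0,0],[1,-1,0],0],[[0,0,0],[0.5,-1,0],0]]}}

```text
clock: 46.63
position: [505.1, 64.1, 261.2]
tcp_rot: [[-0.999, 0.047, 0.002], [0.047, 0.999, 0.001], [-0.001, 0.001, -1.0]]
contact_force: [0.9, -0.4, -0.2]
opening: 1.001
gripper_force: 0.0
```

```bash
python3 - <<'E'
from h import *
f=grab('wrist','d2')
print(proj(f,[602,180,34]).round(),proj(f,[606,255,34]).round())
b,l=blobs(f,(5,150,120),(14,255,255),15);print([x for x in b if x[0][4]<2000])
plan([430,-200,280],0)
t=grab('top','t3')
print('conn top',blobs(t,(15,120,120),(30,255,255),15,(395,235,490,310))[0])
E
```

```text
[428. 296.] [497. 297.]
[([550, 246, 13, 6, 40], [557.1, 248.6]), ([605, 249, 18, 9, 103], [612.2, 253.7]), ([564, 252, 17, 7, 55], [571.9, 255.6]), ([0, 265, 4, 7, 19], [1.2, 268.1]), ([550, 268, 42, 7, 134], [569.2, 270.5]), ([153, 293, 27, 12, 198], [164.6, 298.1]), ([183, 304, 13, 16, 118], [189.0, 310.8]), ([0, 328, 4, 5, 16], [1.2, 330.2]), ([531, 349, 6, 6, 28], [533.2, 352.1]), ([136, 350, 18, 3, 37], [145.5, 350.8]), ([631, 358, 9, 5, 31], [635.3, 360.1]), ([76, 360, 43, 4, 132], [96.7, 361.8]), ([628, 384, 12, 3, 30], [633.6, 384.9]), ([621, 388, 19, 56, 607], [633.4, 413.6]), ([494, 453, 46, 27, 761], [516.8, 469.3])]
pos [503.8  61.6 261.1] clk 46.7 shift now-frame [  3.07 -13.24  -0.94]
turn [-0.01  0.   -0.59] shift target-frame [  3.69 -13.08  -0.94]
conn top [([415, 260, 17, 17, 180], [422.8, 268.3])]
```

Call:
{"name": "drive_tool", "arguments": {"deltas": [[[0,0,-0.59],[1,-1,0],0],[[0,0,0],[1,-1,0],0],[[0,0,0],[1,-1,0],0],[[0,0,0],[0.9,-1,0],0],[[0,0,0],[0,-1,0],0],[[0,0,0],[0,-1,0],0],[[0,0,0],[0,-1,0],0],[[0,0,0],[0,-1,0],0],[[0,0,0],[0,-1,0],0],[[0,0,0],[0,-1,0],0]]}}

```text
clock: 47.57
position: [429.5, -135.0, 261.2]
tcp_rot: [[-1.0, -0.0, 0.004], [-0.0, 1.0, 0.001], [-0.004, 0.001, -1.0]]
contact_force: [0.8, 0.1, 0.1]
opening: 1.003
gripper_force: 0.0
```

Call:
{"name": "drive_tool", "arguments": {"deltas": [[[0,0,0],[0,-1,0],0],[[0,0,0],[0,-1,0],0],[[0,0,0],[0,-1,0],0],[[0,0,0],[0,-0.5,0],0],[[0,0,0],[0,0,0],0],[[0,0,0],[0,0,0],0],[[0,0,0],[0,0,0],0],[[0,0,0],[0,0,0],0],[[0,0,0],[0,0,0],0],[[0,0,0],[0,0,0],0]]}}

```text
clock: 48.4
position: [429.0, -203.6, 261.0]
tcp_rot: [[-1.0, -0.001, 0.003], [-0.001, 1.0, 0.001], [-0.003, 0.001, -1.0]]
contact_force: [0.7, -0.4, 0.5]
opening: 0.996
gripper_force: 0.0
```

```bash
python3 - <<'E'
from h import *
f=grab('wrist','c1');t=load('t3'); d=load('d2')
u,v=proj(f,[437,-241,25]).astype(int);print(u,v,f['st']['position'],f['st']['clock'])
b,l=blobs(f,(15,110,100),(30,255,255),60,(max(u-70,0),max(v-70,0),u+70,v+70));print(b)
c=f['pixels'][max(v-60,0):max(v-60,0)+120,max(u-60,0):max(u-60,0)+120,::-1];print(max(u-60,0),max(v-60,0))
e=d['pixels'][190:340,330:530,::-1]
cv2.imwrite('pics/cc.png',np.hstack([cv2.resize(c,(400,400)),cv2.resize(e,(400,300)).copy() if 0 else cv2.copyMakeBorder(cv2.resize(e,(400,300)),0,100,0,0,0)]))
E
```

```text
282 219 [ 428.98677449 -203.57703364  260.97764067] 48.4
[([258, 193, 42, 42, 1019], [278.8, 212.7])]
222 159
```

View pics/cc.png

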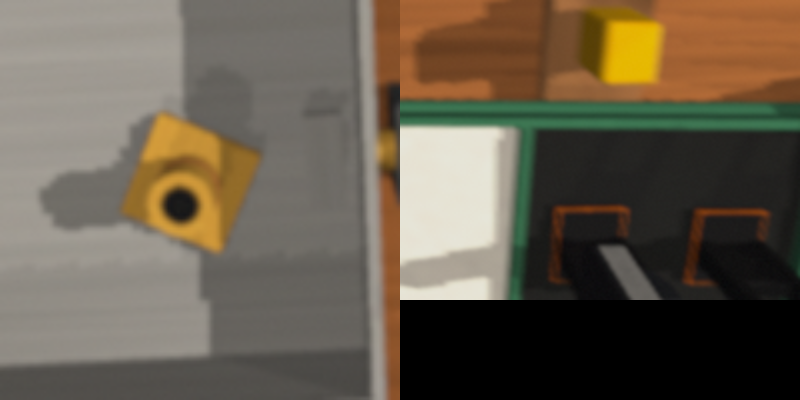

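Left crop: the connector has been shifted (barrel mouth at crop (180,205), i.e. image (275,220)) but still stands, with a clip to its right at (322,150). Right crop: both rests stand upright on the rubber, with the wedge in place at the lip.

```bash
python3 - <<'E'
from h import *
f=load('c1');t=load('t3')
print('barrel top',onz(f,275.5,220,38),'flange c',onz(f,279.3,213.6,11))
for a,b in((160,112),(262,153),(222,253),(122,212)): print(onz(f,222+a/3.333-.5,159+b/3.333-.5,11).round(1))
print('top blob',onz(t,422.8,268.3,20)); print(tri(f,(278.8,214),t,(422.8,268.3)))
print('clip',onz(f,318.6,204,6))
print('bin inner right wall', onz(f,222+358/3.33,212,50))
E
```

```text
barrel top [ 434.01977037 -246.79988984   38.        ] flange c [ 433.58690914 -245.69592736   11.        ]
[ 410.3 -255.3   11. ]
[ 423.5 -223.1   11. ]
[ 457.  -236.8   11. ]
[ 443.1 -269.1   11. ]
top blob [ 435.11487888 -244.42649618   20.        ]
(array([ 435.51175296, -246.93775173,    4.48642164]), np.float64(0.06416418303182395))
clip [ 424.06713862 -203.26734502    6.        ]
bin inner right wall [ 423.09208407 -192.92374685   50.        ]
```

Call:
{"name": "drive_tool", "arguments": {"deltas": [[[0,0,0],[-0.1,-0.7,0],0.5],[[0,0,0],[-0.1,-0.7,0.5],0.5],[[0,0,0],[-0.05,-0.74,1],0.5],[[0,0,0],[0,0,1],0.5],[[0,0,0],[0,0,1],0.5],[[0,0,0],[0,0,1],0.5],[[0,0,0],[0,0,1],0.5],[[0,0,0],[0,0,1],0.5],[[0,0,0],[0,0,1],0.5],[[0,0,0],[0,0,0],0.5]]}}

```text
clock: 49.28
position: [432.7, -246.3, 107.8]
tcp_rot: [[-1.0, -0.0, -0.001], [-0.0, 1.0, 0.004], [0.001, 0.004, -1.0]]
contact_force: [-0.9, 0.3, 0.4]
opening: 0.498
gripper_force: 0.0
```

```bash
python3 - <<'E'
from h import *
plan([434,-246.4,34],0)
f=grab('wrist','c2')
u,v=proj(f,[434,-246,38]).astype(int); print(u,v)
g=cv2.cvtColor(f['pixels'],cv2.COLOR_RGB2HSV)[v-40:v+40,u-40:u+40]
n,l,s,c=cv2.connectedComponentsWithStats(((g[:,:,2]<40)).astype(np.uint8))
for i in range(1,n):
    if s[i][4]>40: print(s[i],c[i]+[u-40,v-40],onz(f,*(c[i]+[u-40,v-40]),38).round(1))
E
```

```text
pos [ 432.7 -246.3  107.8] clk 49.3 shift now-frame [-0.07 -0.02  3.69]
turn [ 0.05 -0.02  0.  ] shift target-frame [-0.06 -0.    3.69]
319 276
[ 32  34  17  16 206] [318.86407767 277.2038835 ] [ 434.4 -246.4   38. ]
```

Barrel hole confirmed at (434.4, −246.4). Descending and gripping.

Call:
{"name": "drive_tool", "arguments": {"deltas": [[[0.05,0,0],[-0.08,0,0.9],0.5],[[0,0,0],[0,0,0.9],0.5],[[0,0,0],[0,0,0.8],0.5],[[0,0,0],[0,0,0.7],0.5],[[0,0,0],[0,0,0.38],0.5],[[0,0,0],[0,0,0],0.5],[[0,0,0],[0,0,0],1],[[0,0,0],[0,0,0],1],[[0,0,0],[0,0,0],1],[[0,0,0],[0,0,0],1]]}}

```text
clock: 50.17
position: [437.0, -247.4, 38.6]
tcp_rot: [[-1.0, -0.0, 0.005], [-0.0, 1.0, -0.004], [-0.005, -0.004, -1.0]]
contact_force: [-0.9, 0.4, 6.8]
opening: 0.205
gripper_force: 58.7
```

Call:
{"name": "drive_tool", "arguments": {"deltas": [[[0,0,0],[0,0,0],1],[[0,0,0],[0,0,0],1],[[0,0,0],[0,0,0],1],[[0,0,0],[0,0,0],1],[[0,0,0],[0,0,-0.5],1],[[0,0,0],[0,0,-1],1],[[0,0,0],[0,0,-1],1],[[0,0,0],[0,0,-1],1],[[0,0,0],[0,0,-1],1],[[0,0,0],[0,0,-1],1]]}}

```text
clock: 51.0
position: [435.8, -246.6, 149.2]
tcp_rot: [[-1.0, -0.0, 0.004], [-0.0, 1.0, -0.003], [-0.004, -0.003, -1.0]]
contact_force: [0.3, 0.5, -0.4]
opening: 0.206
gripper_force: 58.6
```

```bash
python3 - <<'E'
from h import *
plan([619,98,120],-.047)
plan([500,98,150],0)
E
```

```text
pos [ 435.8 -246.6  149.2] clk 51.0 shift now-frame [-9.16 17.23  1.44]
turn [-0.04  0.05  0.59] shift target-frame [-8.34 17.64  1.46]
pos [ 435.8 -246.6  149.2] clk 51.0 shift now-frame [-3.21 17.23 -0.08]
turn [-0.04  0.05  0.  ] shift target-frame [-3.21 17.23 -0.04]
```

Call:
{"name": "drive_tool", "arguments": {"deltas": [[[0,0,0],[0,0.6,0],1],[[0,0,0],[0,1,0],1],[[0,0,0],[0,1,0],1],[[0,0,0],[0,1,0],1],[[0,0,0],[0,1,0],1],[[0,0,0],[0,1,0],1],[[0,0,0],[0,1,0],1],[[0,0,0],[0,1,0],1],[[0,0,0],[0,1,0],1],[[0,0,0],[0,1,0],1]]}}

```text
clock: 51.83
position: [435.2, -53.2, 146.8]
tcp_rot: [[-1.0, -0.0, 0.003], [-0.0, 1.0, -0.003], [-0.003, -0.003, -1.0]]
contact_force: [-0.3, -0.3, -0.3]
opening: 0.205
gripper_force: 58.7
```

Call:
{"name": "drive_tool", "arguments": {"deltas": [[[0,0,0],[0,1,0],1],[[0,0,0],[0,1,0],1],[[0,0,0],[0,1,0],1],[[0,0,0],[0,1,0],1],[[0,0,0],[-0.5,1,0],1],[[0,0,0],[-1,1,0],1],[[0,0,0],[-1,0.7,0],1],[[0,0,0],[-1,0.4,0],1],[[0,0,0],[-1,0.3,0],1],[[0,0,0],[-1,0,0],1]]}}

```text
clock: 52.67
position: [546.0, 95.1, 146.6]
tcp_rot: [[-1.0, -0.002, 0.003], [-0.002, 1.0, -0.002], [-0.003, -0.002, -1.0]]
contact_force: [0.1, -0.9, -0.8]
opening: 0.208
gripper_force: 58.7
```

Call:
{"name": "drive_tool", "arguments": {"deltas": [[[0,0,0],[-1,0,0],1],[[0,0,0],[-1,0,0],1],[[0,0,0],[-1,0,0],1],[[0,0,0],[-0.5,0,0],1],[[0,0,0],[0,0,0.8],1],[[0,0,0],[0,0,0.8],1],[[0,0,0],[0,0,0],1],[[0,0,0],[0,0,0],1],[[0,0,0],[0,0,0],1],[[0,0,0],[0,0,0],1]]}}

```text
clock: 53.5
position: [616.3, 93.5, 116.0]
tcp_rot: [[-1.0, -0.0, 0.005], [-0.0, 1.0, -0.003], [-0.005, -0.003, -1.0]]
contact_force: [-0.3, -0.8, 0.1]
opening: 0.208
gripper_force: 58.7
```

```bash
python3 - <<'E'
from h import *
plan([619,100,68],0)
f=grab('wrist','c3')
cv2.imwrite('pics/c3c.png',cv2.resize(f['pixels'][150:420,170:470,::-1],(600,540)))
E
```

```text
pos [616.3  93.5 116. ] clk 53.5 shift now-frame [-0.13  0.33  2.4 ]
turn [-0.03  0.06  0.  ] shift target-frame [-0.14  0.33  2.4 ]
```

View pics/c3c.png

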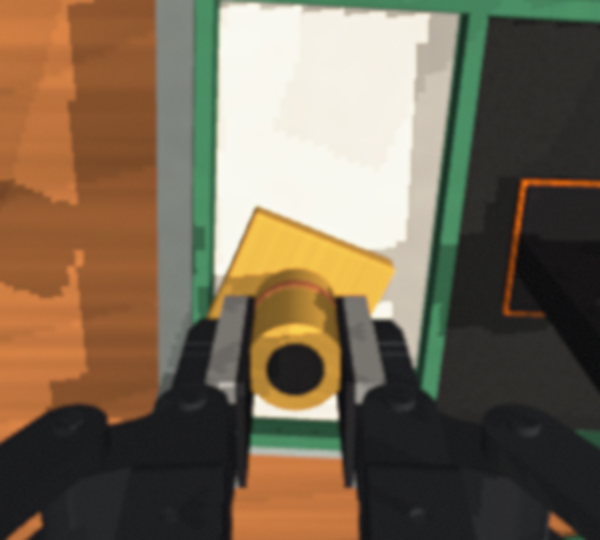

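The connector is held squarely by its barrel, at crop (295,370), over the white bay. Lowering.

Call:
{"name": "drive_tool", "arguments": {"deltas": [[[0,0,0],[-0.07,0.15,0],1],[[0,0,0],[-0.06,0.15,0.4],1],[[0,0,0],[0,0,0.6],1],[[0,0,0],[0,0,0.5],1],[[0,0,0],[0,0,0.4],1],[[0,0,0],[0,0,0.3],1],[[0,0,0],[0,0,0.15],1],[[0,0,0],[0,0,0],1],[[0,0,0],[0,0,0],1],[[0,0,0],[0,0,0],1]]}}

```text
clock: 54.38
position: [619.1, 99.2, 68.3]
tcp_rot: [[-1.0, -0.0, 0.004], [-0.0, 1.0, -0.003], [-0.004, -0.003, -1.0]]
contact_force: [0.3, -0.2, -0.3]
opening: 0.206
gripper_force: 58.7
```

Call:
{"name": "drive_tool", "arguments": {"deltas": [[[0,0,0],[0,0,0.06],1],[[0,0,0],[0,0,0.06],1],[[0,0,0],[0,0,0],1],[[0,0,0],[0,0,0],1],[[0,0,0],[0,0,0],1],[[0,0,0],[0,0,0],1],[[0,0,0],[0,0,0],1],[[0,0,0],[0,0,0],1],[[0,0,0],[0,0,0],1],[[0,0,0],[0,0,0],1]]}}

```text
clock: 55.22
position: [618.7, 99.1, 65.5]
tcp_rot: [[-1.0, -0.0, 0.003], [-0.0, 1.0, -0.003], [-0.003, -0.003, -1.0]]
contact_force: [-0.6, 1.2, -0.6]
opening: 0.206
gripper_force: 58.7
```

Call:
{"name": "drive_tool", "arguments": {"deltas": [[[0,0,0],[0,0,0.04],1],[[0,0,0],[0,0,0],1],[[0,0,0],[0,0,0],1],[[0,0,0],[0,0,0],1],[[0,0,0],[0,0,0],1],[[0,0,0],[0,0,0],1],[[0,0,0],[0,0,0],1],[[0,0,0],[0,0,0],1],[[0,0,0],[0,0,0],1],[[0,0,0],[0,0,0],1]]}}

```text
clock: 56.05
position: [618.8, 99.2, 64.9]
tcp_rot: [[-1.0, -0.0, 0.004], [-0.0, 1.0, -0.003], [-0.004, -0.003, -1.0]]
contact_force: [-0.2, 0.5, 1.4]
opening: 0.199
gripper_force: 58.9
```

Call:
{"name": "drive_tool", "arguments": {"deltas": [[[0,0,0],[0,0,0],0.6],[[0,0,0],[0,0,0],0.5],[[0,0,0],[0,0,0],0.5],[[0,0,0],[0,0,0],0.5],[[0,0,0],[0,0,-0.4],0.5],[[0,0,0],[0,0,-0.8],0.5],[[0,0,0],[0,0,-1],0.5],[[0,0,0],[0,0,-1],0.5],[[0,0,0],[0,0,-1],0.3],[[0,0,0],[0,0,-1],0]]}}

```text
clock: 56.88
position: [618.3, 99.4, 170.3]
tcp_rot: [[-1.0, -0.0, 0.004], [-0.0, 1.0, -0.003], [-0.004, -0.003, -1.0]]
contact_force: [0.1, 0.5, 0.4]
opening: 0.766
gripper_force: 0.0
```

Call:
{"name": "drive_tool", "arguments": {"deltas": [[[0,0,0],[0,0,-1],0],[[0,0,0],[1,0,-1],0],[[0,0,0],[1,0,0],0],[[0,0,0],[1,0,0],0],[[0,0,0],[1,0,0],0],[[0,0,0],[1,0,0],0],[[0,0,0],[1,0,0],0],[[0,0,0],[1,0,0],0],[[0,0,0],[1,0,0],0],[[0,0,0],[0,0,0],0]]}}

```text
clock: 57.72
position: [454.3, 99.2, 208.2]
tcp_rot: [[-1.0, -0.001, 0.0], [-0.001, 1.0, -0.003], [-0.0, -0.003, -1.0]]
contact_force: [0.5, 0.1, -0.4]
opening: 0.999
gripper_force: 0.0
```

```bash
python3 - <<'E'
from h import *
plan([515,314,160],-.045)
f=grab('wrist','f1');t=grab('top','t4');t3=load('t3')
for q in(t3,t): print('wedge yellow',blobs(q,(20,150,120),(32,255,255),15,(200,200,300,300))[0], 'conn',blobs(q,(15,120,120),(30,255,255),15,(255,150,310,225))[0])
for p in([602,180,34],[606,255,34],[619,99,64]): print(proj(f,p).round())
print([x for x in blobs(f,(5,150,120),(25,255,255),15)[0] if x[0][4]<3000 and 300<x[1][0]<560 and 180<x[1][1]<420])
d=cv2.cvtColor(cv2.absdiff(load('top0')['pixels'],t['pixels']),cv2.COLOR_RGB2GRAY)
m=cv2.morphologyEx((d>45).astype(np.uint8),cv2.MORPH_OPEN,np.ones((3,3)))
n,l,s,c=cv2.connectedComponentsWithStats(m); print([(s[i].tolist()) for i in range(1,n) if s[i][4]>15 ])
E
```

```text
pos [454.3  99.2 208.2] clk 57.7 shift now-frame [-3.04 10.75  2.38]
turn [-0.04  0.    0.57] shift target-frame [-2.55 10.87  2.41]
wedge yellow [] conn []
wedge yellow [] conn [([275, 184, 16, 16, 160], [282.4, 191.7])]
[400. 371.]
[474. 375.]
[319. 407.]
[([377, 298, 25, 14, 283], [388.6, 305.1]), ([524, 353, 27, 38, 553], [536.2, 375.6]), ([296, 364, 44, 49, 1009], [318.4, 385.3])]
[[417, 177, 25, 18, 283], [347, 179, 17, 19, 145], [275, 183, 22, 14, 224], [516, 199, 26, 26, 134], [280, 214, 11, 7, 60], [229, 222, 66, 88, 2044], [285, 222, 5, 15, 48], [543, 225, 8, 7, 32], [215, 233, 4, 18, 66], [288, 238, 4, 11, 35], [479, 239, 4, 8, 29], [362, 240, 7, 6, 34], [429, 240, 23, 7, 88], [222, 243, 3, 7, 21], [296, 247, 13, 14, 155], [575, 251, 17, 10, 100], [216, 252, 11, 89, 367], [222, 253, 3, 6, 18], [382, 258, 4, 7, 25], [291, 261, 6, 27, 86], [367, 261, 10, 11, 107], [228, 268, 10, 19, 142], [447, 268, 10, 6, 52], [439, 271, 4, 4, 16], [223, 273, 4, 24, 75], [295, 289, 7, 22, 90], [231, 296, 30, 18, 301], [224, 304, 7, 28, 117], [262, 306, 6, 3, 18], [273, 306, 15, 5, 49], [216, 334, 85, 69, 3065], [208, 377, 68, 103, 1591], [276, 403, 43, 77, 1513], [0, 409, 43, 26, 755], [302, 436, 17, 12, 156], [349, 447, 10, 9, 60], [294, 452, 52, 28, 783], [359, 468, 8, 12, 75]]
```

Call:
{"name": "drive_tool", "arguments": {"deltas": [[[0,0,0.57],[0,0,0],0],[[0,0,0],[-0.3,1,0],0],[[0,0,0],[-0.3,1,0],0],[[0,0,0],[-0.3,1,0],0],[[0,0,0],[-0.3,1,0],0],[[0,0,0],[-0.3,1,0],0],[[0,0,0],[-0.3,1,0],0],[[0,0,0],[-0.3,1,0.5],0],[[0,0,0],[-0.3,1,0.7],0],[[0,0,0],[-0.15,1,0.7],0]]}}

```text
clock: 58.65
position: [519.7, 278.5, 170.2]
tcp_rot: [[-0.999, 0.046, 0.006], [0.046, 0.999, -0.001], [-0.006, -0.001, -1.0]]
contact_force: [-0.4, -0.5, -0.5]
opening: 1.0
gripper_force: 0.0
```

Call:
{"name": "drive_tool", "arguments": {"deltas": [[[0,0,0],[0,1,0.7],0],[[0,0,0],[0,0.9,0.7],0],[[0,-1,0],[0,0,0],0],[[0,-1,0],[0,0,0],0],[[0,-1,0],[0,0,0],0],[[0,-1,0],[0,0,0],0],[[0,-1,0],[0,0,0],0],[[0,-1,0],[0,0,0],0],[[0,0,0],[0,0,0],0],[[0,0,0],[0,0,0],0]]}}

```text
clock: 59.48
position: [519.7, 314.6, 141.6]
tcp_rot: [[-0.894, 0.046, 0.445], [0.038, 0.999, -0.026], [-0.446, -0.006, -0.895]]
contact_force: [-0.1, 0.5, 0.7]
opening: 1.0
gripper_force: 0.0
```

```bash
python3 - <<'E'
from h import *
f=grab('wrist','f2'); print(f['st']['position'],f['st']['tcp_rot'].round(3)[:,2],f['st']['clock'])
for q in (load('g4'),f):
    u,v=proj(q,[545,310,26]).astype(int)
    hsv=cv2.cvtColor(q['pixels'],cv2.COLOR_RGB2HSV); R=(hsv[:,:,0]<8)&(hsv[:,:,1]>190)&(hsv[:,:,2]>90)
    # pointer: column 2 mm outside deck end ; line: col at post front middle
    up=int(round(proj(q,[552,310,26])[0])); ul=int(round(proj(q,[536.5,326,26])[0]))
    for c in(up,up+2,ul,ul+3):
        r=np.nonzero(R[v-50:v+50,c])[0]+v-50; print(c,r.tolist())
    print('pred ptr fb/bt',proj(q,[548.9,310,25.0])[1].round(1),proj(q,[556.9,310,27.4])[1].round(1),'line b/t',proj(q,[536.5,326,24])[1].round(1),proj(q,[536.5,326,28])[1].round(1))
    bl=blobs(q,(20,150,90),(30,255,255),100)[0]; print('yellow',[(b[0],onz(q,*b[1],60).round(1).tolist()) for b in bl])
E
```

```text
[519.67948959 314.59937536 141.58734314] [ 0.445 -0.026 -0.895] 59.4833
318 [212, 213, 214, 215, 216, 217, 218, 219, 220]
320 [212, 213, 214, 215, 216, 217, 218, 219, 220]
340 [196, 197, 198, 199]
343 [196, 197, 198, 199]
pred ptr fb/bt 211.0 221.8 line b/t 195.4 199.2
yellow [([39, 149, 94, 84, 5785], [497.8, 189.2, 60.0])]
316 [215, 216, 217, 218, 219, 220, 221, 222, 223]
318 [215, 216, 217, 218, 219, 220, 221, 222, 223]
339 [198, 199, 200, 201]
342 [198, 199, 200, 201]
pred ptr fb/bt 213.5 224.5 line b/t 197.5 201.1
yellow [([37, 149, 95, 82, 5693], [498.8, 188.7, 60.0]), ([37, 276, 50, 25, 492], [578.6, 130.6, 60.0]), ([32, 316, 28, 14, 104], [621.3, 93.1, 60.0])]
```

```bash
python3 -c "
from h import *
print(robot.sign_off())"
```

```text
the job is handed in; nothing more can be done
None
```

The job is handed in, though sign-off returned no verdict: the wedge holds the pointer level with the red line (to about 0.5 mm in the last camera check), both rests stand upright on the rubber, and the connector is in the white bay.

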